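# Clamp the water tank's outlet

### The job

Before the class fills the water tank, lock the stopper in its slotted, barbed outlet: set the band clamp upright on the drip board, slide its band over the barbed stub until it is fully home against the shoulder, and then turn its thumb key clockwise until the band grips the stub snugly. Let go and leave the clamp standing there; do not knock the other things on the table about.

Things in the scene. Friction and masses are not known exactly. Their poses are not given: they have to be found in the camera images.
- tank: Fixed clear open tank, 180 x 250 mm, 126 mm tall, with a horizontal outlet pipe out of one wall over a plywood drip board. Origin: on the table straight under stub_seat; +x along the pipe away from the tank, z up. Wall with the pipe at x = -76 mm, tank beyond it. Board: x = -76 to 124, y = -90 to 90 mm, flat top 15 mm above the table.
- stub_seat (a point): On the stub's axis, 57 mm above the table, where the band's middle sits when fully home; axes as the tank. Along +x: neck 38 mm thick; shoulder flange 62 mm across, x = -22 to -12 mm, against which the band stops; round white seat 50 mm across, to x = 22; two barbs 52.4 and 51 mm across, tapering to 39 mm at x = 47; dark stopper 26 mm across to x = 58.
- stub_end (a point): Centre of the free end of the barbed stub, 47 mm from stub_seat along the stub's axis.
- clamp: Loose steel worm-drive band clamp on a dark steel foot, about 0.5 kg, standing on the table. Origin: centre of the foot's underside; x = band's axis, z up; thumb key on its +y side, handle on top. Foot 40 mm (x) by -68 to 78 mm (y), 8 mm thick. Fits either way round. With the foot on the drip board the band is at the stub's height.
- band_centre (a point): Centre of the band: 42 mm above the foot's underside; axes as the clamp. The band is an upright ring, 24 mm wide along x, 59 mm across inside when open, 66 mm outside; its top is 81 mm above the underside.
- handle (a point): Grip point on the handle: black upright block 10 mm thick (x) x 28 mm (y) standing on top of the band, 81 to 118 mm above the foot's underside, 14 mm from the band's axis on the -y side; this point is 104 mm above the underside. Axes as the clamp; pinch it from above along the clamp's x.
- key_grip (a point): Grip point on the key: flat upright steel wing over the worm housing (32 x 32 mm, top 68 mm up), 60 mm from the band's axis on the +y side. Wing 10 mm thick (own x), 44 mm long (own y), 82 to 114 mm above the foot's underside; this point is on its turning axis, 100 mm up. Its axes turn with the key; at joint value 0 they are the clamp's.
- key (a joint): Angle of the thumb key, rad: 0 = open, grows as it is turned clockwise seen from above (tightening); end stop 1.75; starts at 0 to 0.2. Each band half moves in 4 mm per rad and meets the seat at about 1.1; then it stiffens; 1.3 is snug. Takes about 0.05 Nm free, up to 0.3 Nm snug; stays where left but for a slight spring back.
- jaw_key: The half of the steel band on the key side; slides along the clamp's y. Origin on the band's axis when open.
- jaw_handle: The half of the steel band on the side away from the key; slides along the clamp's y. Origin on the band's axis when open.
- microscope: Loose toy microscope, green with a round base 156 mm across, about 205 mm tall; origin under the base's centre.
- flask: Loose clear conical flask, base 110 mm across, 170 mm tall; origin under the base's centre.
- dish: Loose shallow clear round dish, 90 mm across, 16 mm high; origin under its centre.
- magnifier: Loose black hand lens lying flat: ring 84 mm across and 12 mm high, its handle reaching to 136 mm from the ring's centre along its own +x; origin under the ring's centre.
- beaker: Loose clear cup, 72 mm across, 85 mm tall; origin under its centre.
- basket: Loose white open basket, 130 x 180 x 70 mm; origin under its centre.
- jar: Loose clear jar with a blue cap, 70 mm across, 100 mm tall; origin under its centre.

How it is judged:
By the outcome, as a careful person would: the job done as asked, in the order asked, and still so for the second after the job is handed in, with the robot touching nothing.
It also fails if it takes over 48 s, if anything falls off the work surface, if the arm or the gripper's body presses on something with over 40 N, if the wrist force passes 120 N, or if a joint passes its speed limit or range.

### The arm

A 7-joint arm with a two-finger parallel gripper is mounted at the origin on the work surface. World frame = base frame: x ahead of the robot, y to its left, z up, the work surface at z = 0. Lengths are in m, angles in degrees, forces in N, time in s.
With the tool pointing down it reaches from about 0.425 to 0.825 m from the base axis. Payload 3.6 kg.
Tool frame: the origin (TCP) lies between the finger pads; the fingertips stand 11 mm ahead of it and the grasp point (between the pads) lies 8 mm behind it; z points along the fingers, y is the line along which they close (so a half turn about z gives the same grasp; the last joint's range is limited). The gripper opens to 85 mm and grips with 20 to 120 N. Pads are 22 mm wide; open, the fingers measure 114 mm over their backs; the gripper's body (76 mm by 85 mm) begins 54 mm behind the grasp point. The pads swing forward as they close: fully open they stand 13 mm farther back than shut.
Start: joints at [-78.638, 35.231, -0.722, 81.555, 0.464, 63.22, -2.315], TCP at [0.145, 0.634, 0.242] pointing down, gripper open.
Joint ranges: [-178.69, 178.69], [-17.37, 117.87], [-77.05, 75.6], [15.02, 138.74], [-78.02, 258.01], [0.78, 113.62], [-162.83, 162.83]. Speed limits (degrees/s): [159.86, 159.86, 180, 180, 180, 180, 180].

### API

Orientations are given as [roll, pitch, yaw] about the fixed x, y, z axes, in that order (R = Rz(yaw) Ry(pitch) Rx(roll)).
In Python, from plant import robot, eyes gives the robot as it stands.
- The arm moves only by the shell command python3 -m inch 'ROWS' [FORCE]. ROWS is JSON, a list of rows, each a list of 3 entries, a list of its own where there are three numbers: the shift along the tool's x, y, z in m, then the turn, a rotation vector about the tool's x, y, z in rad, then the opening, from 0 (shut) to 1 (fully open). In form: [[[tx, ty, tz], [wx, wy, wz], jaw], ...]. A call has 1 to 8 rows; each row is the pose to reach, as a shift and turn from the pose commanded when the call began, along the tool's axes at that moment; what a row does not reach only later rows make up. A row lasts 1/12 s, in which the tool goes at most 41.7 mm and 7.16 degrees, less where a joint would pass 70% of its speed; a pose out of reach is approached as far as the arm can. A call with a gripper value outside its range is refused whole. The fingers move at their own pace and stop on an object; FORCE is the grip in N (left out, the last holds). Time passes only in rows, so rows that repeat a pose let the fingers close. It gives the time, the measured TCP pose, the force, the opening and the grip force at its end, in the units of the state.
- robot.state(): the state, without advancing time (a new reading comes with each control period).
- eyes.snapshot(name): name is "scene" or "top" or "wrist"; returns a dict with "color" (384x512x3 uint8, blue, green, red), "camera_matrix" (3x3 intrinsics, pixels), "R" (3x3) and "t" (3): a world point X has camera coordinates R X + t. Camera axes: x right, y down, z forward; pixel columns grow to the right and rows downward; lengths in m; the calibration is good to about 2 mm. A picture is of the moment at which its call begins. There is no depth.
- robot.sign_off(): hands the job in; it is judged then, once.
The state is a dict: "time": time; "joint_positions": joint angles; "joint_vel": joint speeds; "joint_efforts": joint torques, N m; "tcp_pos": TCP position; "ee_rot": TCP orientation; "force": force on the tool from outside, world axes, zero at the start; "moment": the same for the moment, N m; "opening": finger opening in m; "finger_force": force on a finger pad.
Only numpy, scipy, OpenCV 4.12 (cv2) and the standard library are available. Lean on these libraries where they do the work, as an engineer would, in place of code of your own. Each camera call takes 0.05 s, during which the arm holds its last target. There are 200 camera calls.

## Working session

There is one attempt and no reset: what is moved stays moved. The work goes in short steps, Python scripts to look and compute and a shell command to move; the robot and the scene stay as the last step left them, time stands still between calls to the robot, and variables do not carry over. Pictures are saved under pics/ and viewed, at most 10 in all, crops included, and the job is handed in when it is done.

```bash
ls; mkdir -p pics; python3 - <<'E'
from plant import robot, eyes
import cv2,pickle,numpy as np
s=robot.state();print(s)
d={}
for n in("scene","top"):
    d[n]=eyes.snapshot(n);cv2.imwrite(f"pics/{n}0.png",cv2.resize(d[n]["color"],(800,600),interpolation=cv2.INTER_CUBIC));print(d[n]["camera_matrix"],d[n]["R"],d[n]["t"])
pickle.dump(d,open("s0.pkl","wb"))
E
```

```text
pics
{'time': 0.0, 'joint_positions': array([-78.63757293,  35.28926942,  -0.72552588,  81.64235937,
         0.46443566,  63.22017698,  -2.31401436]), 'joint_vel': array([ 0.07621634, -0.00261026, -0.02268233, -0.02406573, -0.01495181,
        0.02903079,  0.00906797]), 'joint_efforts': array([ 1.77239995e-04, -4.69213128e+01,  2.59363605e-01, -1.71027607e+01,
        9.96498537e-03,  9.82929458e-03,  4.28058911e-06]), 'tcp_pos': array([0.14470089, 0.63291967, 0.24113177]), 'ee_rot': array([-1.79851056e+02,  9.58619237e-04,  1.67126122e+02]), 'force': array([-0.33717193, -0.21901383,  0.18378787]), 'moment': array([-0.0132086 , -0.03050844, -0.01671853]), 'finger_force': 0.0, 'opening': 0.08524696308119556}
[[441.65174757   0.         251.52682809]
 [  0.         441.65174757 196.32908981]
 [  0.           0.           1.        ]] [[-0.11704168  0.99311748  0.00434914]
 [ 0.8269249   0.09987878 -0.55337097]
 [-0.54999677 -0.06117106 -0.83292356]] [-0.08498697 -0.41344079  1.58416721]
[[360.120691     0.         258.65377576]
 [  0.         360.120691   181.97962167]
 [  0.           0.           1.        ]] [[ 0.00375882 -0.99998955  0.00260139]
 [-0.99066401 -0.00407825 -0.13626513]
 [ 0.13627432 -0.00206491 -0.99066899]] [0.14551651 0.59077137 1.01436867]
```

View pics/top0.png

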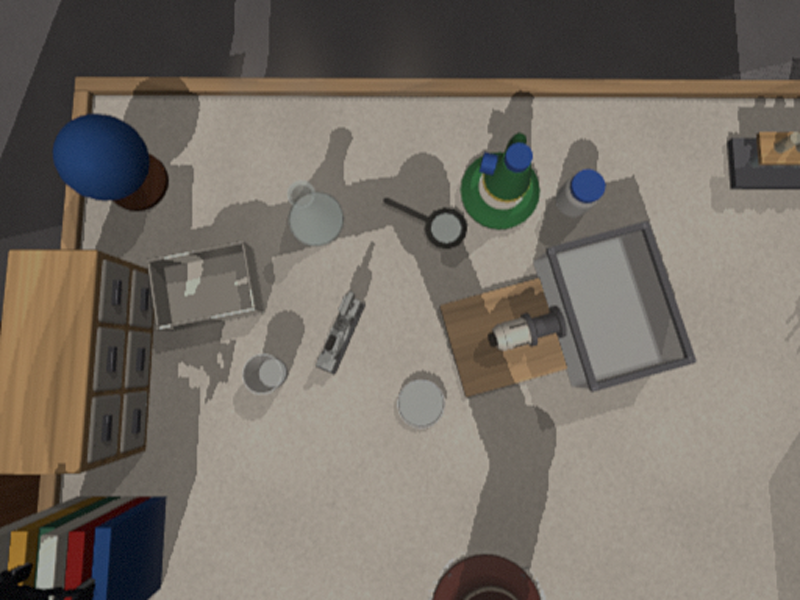

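View pics/scene0.png

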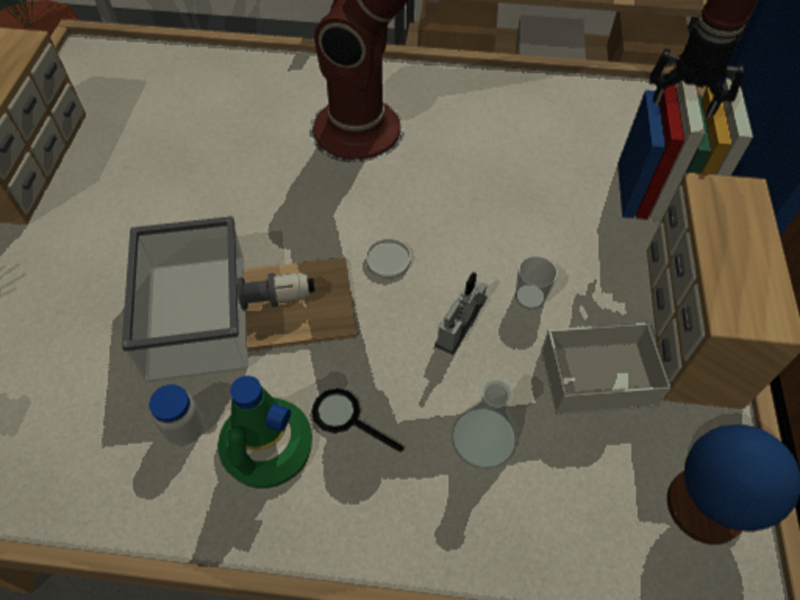

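The top view shows the clamp near (340,335) and the stub near (510,335) in the 800x600 picture. The scene view has them at (462,312) and (280,288). I'll zoom in on both.

```bash
python3 - <<'E'
import cv2,pickle,numpy as np
d=pickle.load(open("s0.pkl","rb"))
C=[("top",180,180,80,60),("top",272,170,100,75),("scene",255,165,80,60),("scene",140,150,100,75)]
t=[]
for n,x,y,w,h in C:
    im=cv2.resize(d[n]["color"][y:y+h,x:x+w],(400,300),interpolation=cv2.INTER_CUBIC)
    im=cv2.convertScaleAbs(im,alpha=1.5)
    k=400/w
    for u in range(0,w,10): cv2.putText(im,str(x+u),(int(u*k),8),0,.3,(0,0,255)); cv2.line(im,(int(u*k),10),(int(u*k),14),(0,0,255))
    for v in range(0,h,10): cv2.putText(im,str(y+v),(0,int(v*k)+3),0,.3,(0,0,255))
    t.append(im)
cv2.imwrite("pics/z.png",np.vstack([np.hstack(t[:2]),np.hstack(t[2:])]))
E
```

```text
(no output)
```

View pics/z.png

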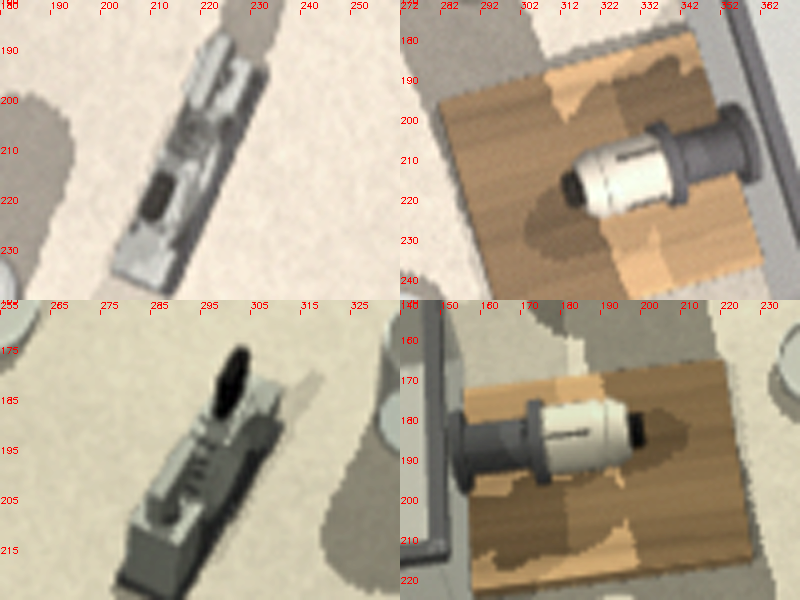

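The zoomed crops show the following points (raw pixels):
- **Clamp, top view:** handle top at about (211,219) and foot corners at (202.5,233), (214.5,238) and (233.5,193.5).
- **Stub, top view:** stopper tip at about (315,217).
- **Stub, scene view:** stopper end at about (200,182).

Next I'll fit both poses.

```bash
cat > h.py <<'E'
import numpy as np
from scipy.optimize import least_squares
def proj(c,X):
    q=c["camera_matrix"]@(c["R"]@np.asarray(X)+c["t"]); return q[:2]/q[2]
def place(p,m): 
    c,s=np.cos(p[2]),np.sin(p[2]); return [p[0]+c*m[0]-s*m[1],p[1]+s*m[0]+c*m[1],m[2]]
def fit(d,obs,p0):
    f=lambda p:np.concatenate([proj(d[n],place(p,np.array(m)/1000))-uv for n,m,uv in obs])
    r=least_squares(f,p0,loss="soft_l1",x_scale=[.1,.1,.3]); return r.x,f(r.x).reshape(-1,2)
E
python3 - <<'E'
import pickle,numpy as np
from h import *
np.set_printoptions(precision=4,suppress=True)
d=pickle.load(open("s0.pkl","rb"))
# clamp x axis at about -113deg: image right/down
clamp=[("top",(-20,-68,8),(202.5,233)),("top",(20,-68,8),(214.5,238.3)),("top",(20,78,8),(233.5,193.5)),
("top",(0,-14,118),(212,217)),("scene",(0,-14,118),(302.5,176)),("scene",(20,78,0),(278.5,221.8)),("scene",(-20,78,0),(291,225))]
for a in(-1.97,1.17):
    p,r=fit(d,clamp,[.55,.2,a]);print(p,np.degrees(p[2]));print(r.T)
tank=[("top",(124,-90,15),(282,196)),("top",(124,90,15),(299.5,254)),("top",(-76,90,15),(362,235.5)),("top",(58,0,57),(314.5,217)),
("scene",(124,90,15),(221,165)),("scene",(124,-90,15),(228,214)),("scene",(58,0,57),(200,182.3)),("top",(-76,-90,15),(344.5,178))]
p,r=fit(d,tank,[.55,-.15,1.83]);print(p,np.degrees(p[2]));print(r.T)
E
```

```text
[ 0.4949  0.2724 -1.9286] -110.50343270870675
[[-0.5392  0.0298 -1.0216 -1.8501 -1.6295 -1.028  -0.7719]
 [ 1.1263  0.667  -0.5227  1.0034  1.0136  0.0868  2.4987]]
[0.4949 0.2724 4.3545] 249.49655610695206
[[-0.5392  0.0298 -1.0216 -1.8501 -1.6295 -1.028  -0.7719]
 [ 1.1263  0.667  -0.5227  1.0034  1.0136  0.0868  2.4987]]
[ 0.5027 -0.0622  1.8381] 105.31678021635067
[[-1.0726 -2.0152  0.8535 -1.7824 -0.8028 -0.8226  0.0117  0.4899]
 [-1.6763 -0.4397  0.0206  0.2103 -1.68   -1.2927 -0.7941 -0.9079]]
```

```bash
cat >> h.py <<'E'
from scipy.spatial.transform import Rotation as Ro
def delta(s,pos,yaw):
    R=Ro.from_euler("xyz",s["ee_rot"],degrees=True); T=Ro.from_euler("xyz",[180,0,yaw],degrees=True)
    print("shift",R.inv().apply(np.array(pos)-s["tcp_pos"]).round(4),"rot",(R.inv()*T).as_rotvec().round(4),"J",np.round(s["joint_positions"],0),"F",np.round(s["force"],1),"M",np.round(s["moment"],2),"t",s["time"],"op",round(s["opening"],4),s["tcp_pos"].round(4),s["ee_rot"].round(2))
E
python3 - <<'E'
from h import *
from plant import robot
delta(robot.state(),[.482,.277,.24],159.5)
E
```

```text
shift [-0.4081 -0.2719  0.0019] rot [-0.0024  0.0002  0.133 ] J [-79.  35.  -1.  82.   0.  63.  -2.] F [-0.2 -0.1  0.1] M [0.01 0.01 0.01] t 0.1 op 0.0851 [0.1447 0.633  0.2412] [-179.86   -0.    167.12]
```

```bash
python3 -m inch '[[[-0.204,-0.136,0],[0,0,0.066],1],[[-0.204,-0.136,0],[0,0,0.066],1],[[-0.204,-0.136,0],[0,0,0.066],1],[[-0.204,-0.136,0],[0,0,0.066],1],[[-0.408,-0.272,0],[0,0,0.133],1],[[-0.408,-0.272,0],[0,0,0.133],1],[[-0.408,-0.272,0],[0,0,0.133],1],[[-0.408,-0.272,0],[0,0,0.133],1]]'; python3 - <<'E'
from h import *
from plant import robot
delta(robot.state(),[.482,.277,.24],159.5)
E
```

```text
time: 0.77
tcp_pos: [0.3748, 0.3897, 0.242]
ee_rot: [-180.0, -0.0, 159.5]
force: [0.3, -0.3, 0.6]
opening: 0.0856
finger_force: 0.0
shift [-0.1398 -0.0681  0.002 ] rot [-0.0007 -0.0003  0.0004] J [-50.  25.   2. 100.  -1.  55.  22.] F [ 0.3 -0.3  0.6] M [ 0.08 -0.02  0.02] t 0.7667 op 0.0856 [0.3748 0.3897 0.242 ] [-1.7996e+02 -2.0000e-02  1.5952e+02]
```

```bash
python3 -m inch '[[[-0.14,-0.068,0],[0,0,0],1],[[-0.14,-0.068,0],[0,0,0],1],[[-0.14,-0.068,0],[0,0,0],1],[[-0.14,-0.068,0],[0,0,0],1],[[-0.14,-0.068,0],[0,0,0],1],[[-0.14,-0.068,0],[0,0,0],1],[[-0.14,-0.068,0],[0,0,0],1]]'; python3 - <<'E'
from h import *
from plant import robot,eyes
import cv2,pickle
delta(robot.state(),[.482,.277,.24],159.5)
d={"wrist":eyes.snapshot("wrist")};pickle.dump(d,open("s1.pkl","wb"))
w=d["wrist"];im=cv2.resize(w["color"],(800,600),interpolation=cv2.INTER_CUBIC)
for u in range(0,512,32): cv2.putText(im,str(u),(int(u*1.5625),8),0,.3,(0,0,255))
for u in range(0,384,32): cv2.putText(im,str(u),(0,int(u*1.5625)+3),0,.3,(0,0,255))
p=[.4949,.2724,-1.9286]
for m in [(-20,-68,8),(20,-68,8),(20,78,8),(-20,78,8),(0,-14,118)]:
    q=proj(w,place(p,np.array(m)/1000));print(m,q);cv2.circle(im,tuple(int(v*1.5625) for v in q),3,(255,0,0),-1)
cv2.imwrite("pics/w1.png",im)
E
```

```text
time: 1.35
tcp_pos: [0.4805, 0.2796, 0.2419]
ee_rot: [-180.0, -0.1, 159.5]
force: [-0.3, 1.1, -0.7]
opening: 0.0851
finger_force: 0.0
shift [-0.0023 -0.0019  0.0019] rot [-0.0002 -0.0018  0.0008] J [-35.  27.   4.  98.  -2.  56.  39.] F [-0.3  1.1 -0.7] M [ 0.03 -0.02 -0.01] t 1.35 op 0.0851 [0.4805 0.2796 0.2419] [-1.7999e+02 -1.0000e-01  1.5955e+02]
(-20, -68, 8) [274.45563466 121.07359877]
(20, -68, 8) [242.06501525 121.04579799]
(20, 78, 8) [243.71968823 230.02051837]
(-20, 78, 8) [272.83997843 230.04212788]
(0, -14, 118) [257.85002562 187.38287502]
```

View pics/w1.png

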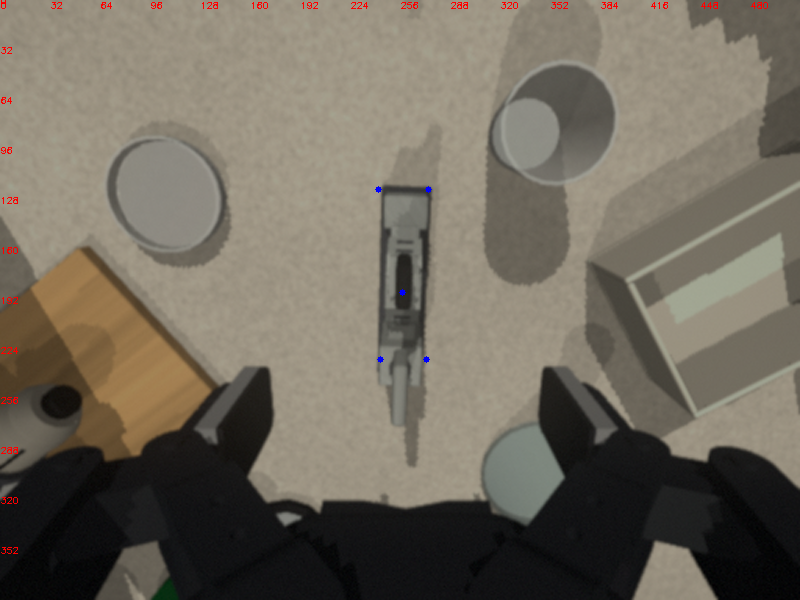

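The wrist view shows the clamp's handle top at (404,281), the foot's near corners at (382,188) and (430,188), and the key wing's far end at (399,425). These are 800x600 pixels. I'll refit from them.

```bash
python3 - <<'E'
from h import *
import pickle
np.set_printoptions(precision=4,suppress=True)
d=pickle.load(open("s1.pkl","rb"));w=d["wrist"]
print("cam",-w["R"].T@w["t"],w["camera_matrix"][0,0])
k=1/1.5625
o=[("wrist",m,(a*k,b*k)) for m,a,b in [((20,-68,8),382,188),((-20,-68,8),430,188),((0,0-28,118),404,253),((0,0,118),404,309),((0,82,114),399,425)]]
p,r=fit(d,o,[.4949,.2724,-1.9286]);print(p,np.degrees(p[2]));print(r.T)
print("handle",place(p,(0,-.014,.104)))
E
```

```text
cam [0.4147 0.3037 0.3727] 288.066111558988
[ 0.4911  0.2739 -1.9593] -112.25762324607625
[[-0.7212  1.0342  0.3    -0.6364  0.1563]
 [-3.1736 -2.1211  6.1633 -0.1161  1.01  ]]
handle [np.float64(0.47812426427247295), np.float64(0.2791975216085832), 0.104]
```

```bash
python3 - <<'E'
from h import *
import pickle
np.set_printoptions(precision=4,suppress=True)
d=pickle.load(open("s1.pkl","rb"))
k=1/1.5625
o=[("wrist",m,(a*k,b*k)) for m,a,b in [((20,-68,8),382,190),((-20,-68,8),430,190),((0,0-28,82),404,253),((0,0,118),404,309),((0,82,114),399,425)]]
p,r=fit(d,o,[.4949,.2724,-1.9286]);print(p,np.degrees(p[2]));print(r.T)
h=place(p,(0,-.014,.104));print("handle",h)
from plant import robot
delta(robot.state(),[h[0],h[1],.096],np.degrees(p[2])+270)
E
```

```text
[ 0.4922  0.2735 -1.9594] -112.26656495654058
[[-0.7013  1.023   0.354  -0.6393  0.1439]
 [-3.4234 -2.3677  0.0372  1.1503  2.0762]]
handle [np.float64(0.479281579036905), np.float64(0.2787635828547188), 0.104]
shift [-0.0002 -0.0017  0.1459] rot [ 0.     -0.0018  0.0336] J [-35.  27.   4.  98.  -2.  56.  39.] F [-0.8 -0.   0.1] M [ 0.01  0.01 -0.01] t 1.4 op 0.0852 [0.48   0.2804 0.2419] [180.    -0.1  159.66]
```

```bash
python3 -m inch '[[[0,-0.002,0.04],[0,0,0.033],0.6],[[0,-0.002,0.08],[0,0,0.033],0.6],[[0,-0.002,0.115],[0,0,0.033],0.6],[[0,-0.002,0.135],[0,0,0.033],0.6],[[0,-0.002,0.143],[0,0,0.033],0.6],[[0,-0.002,0.143],[0,0,0.033],0.5],[[0,-0.002,0.143],[0,0,0.033],0.3],[[0,-0.002,0.143],[0,0,0.033],0.2]]' 60; python3 -m inch '[[[0,0,0],[0,0,0],0.1],[[0,0,0],[0,0,0],0],[[0,0,0],[0,0,0],0],[[0,0,0],[0,0,0],0],[[0,0,0],[0,0,0],0],[[0,0,0],[0,0,0],0]]' 60; python3 - <<'E'
from h import *
from plant import robot
delta(robot.state(),[.479,.279,.25],157.7)
E
```

```text
time: 2.07
tcp_pos: [0.4815, 0.2783, 0.101]
ee_rot: [179.8, 0.1, 157.7]
force: [0.1, -0.4, 0.1]
opening: 0.0195
finger_force: 0.0
time: 2.57
tcp_pos: [0.4815, 0.2776, 0.1012]
ee_rot: [179.8, 0.1, 157.6]
force: [-1.7, 0.2, 6.0]
opening: 0.0092
finger_force: 59.9
shift [ 0.0026  0.0008 -0.1488] rot [ 0.0027  0.0017 -0.0017] J [-34.  37.   3. 106.  -3.  37.  38.] F [-1.7  0.2  6. ] M [-0.17  0.22 -0.03] t 2.5667 op 0.0092 [0.4815 0.2776 0.1012] [1.7984e+02 1.0000e-01 1.5760e+02]
```

```bash
python3 -m inch '[[[0,0,-0.01],[0,0,0],0],[[0,0,-0.03],[0,0,0],0],[[0,0,-0.055],[0,0,0],0],[[0,0,-0.07],[0,0,0],0],[[0,0,-0.07],[0,0,0],0]]'; python3 - <<'E'
from h import *
from plant import robot
delta(robot.state(),[.464,.035,.171],195.3)
E
```

```text
time: 2.98
tcp_pos: [0.4824, 0.2778, 0.1727]
ee_rot: [179.7, 0.2, 157.6]
force: [0.5, 0.1, -4.6]
opening: 0.009
finger_force: 58.8
shift [-0.0755 -0.2315  0.0007] rot [ 0.004   0.0057 -0.6579] J [-35.  31.   4. 103.  -3.  46.  38.] F [ 0.5  0.1 -4.6] M [ 0.05 -0.09 -0.01] t 2.9833 op 0.009 [0.4824 0.2778 0.1727] [179.68   0.23 157.6 ]
```

```bash
python3 -m inch '[[[-0.01,-0.03,0],[0,0,-0.08],0],[[-0.02,-0.06,0],[0,0,-0.16],0],[[-0.03,-0.09,0],[0,0,-0.25],0],[[-0.04,-0.12,0],[0,0,-0.34],0],[[-0.05,-0.15,0],[0,0,-0.42],0],[[-0.06,-0.18,0],[0,0,-0.5],0],[[-0.07,-0.21,0],[0,0,-0.58],0],[[-0.075,-0.231,0],[0,0,-0.658],0]]';python3 -m inch '[[[0,0,0],[0,0,0],0],[[0,0,0],[0,0,0],0]]'; python3 - <<'E'
from h import *
from plant import robot,eyes
import cv2,pickle
delta(robot.state(),[.464,.0257,.171],195.3)
d={n:eyes.snapshot(n) for n in("wrist","top","scene")};pickle.dump(d,open("s2.pkl","wb"))
w=d["wrist"];im=cv2.resize(w["color"],(800,600),interpolation=cv2.INTER_CUBIC)
im=cv2.convertScaleAbs(im,alpha=1.3)
p=[.5027,-.0622,1.8381]
for m in [(124,90,15),(124,-90,15),(47,0,57),(58,0,57),(-12,0,88)]:
    q=proj(w,place(p,np.array(m)/1000));print(m,q);cv2.circle(im,tuple(int(v*1.5625) for v in q),3,(255,0,0),-1)
cv2.imwrite("pics/w2.png",im)
E
```

```text
time: 3.65
tcp_pos: [0.4605, 0.0306, 0.1682]
ee_rot: [-179.9, -0.2, -164.7]
force: [-0.2, -1.0, -5.6]
opening: 0.0092
finger_force: 59.5
time: 3.82
tcp_pos: [0.4606, 0.0326, 0.1683]
ee_rot: [180.0, -0.2, -165.0]
force: [0.3, 0.8, -5.3]
opening: 0.0091
finger_force: 59.7
shift [-0.0014 -0.0076 -0.0027] rot [ 0.     -0.0032 -0.0048] J [ -1.  25.  -7. 117.   5.  39.  93.] F [ 0.3  0.8 -5.3] M [ 0.13 -0.04 -0.03] t 3.8167 op 0.0091 [0.4606 0.0326 0.1683] [ 180.     -0.18 -164.98]
(124, 90, 15) [281.57664441 101.17935541]
(124, -90, 15) [278.99730754 269.66931673]
(47, 0, 57) [196.98696345 206.38027366]
(58, 0, 57) [209.33978561 206.32007652]
(-12, 0, 88) [113.84415439 219.91914626]
```

View pics/w2.png

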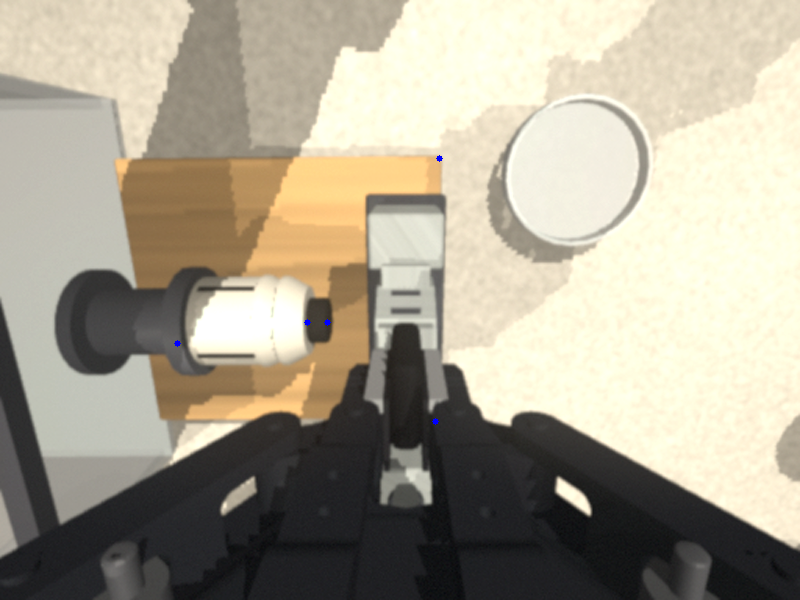

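The wrist view shows the stub axis lying along row 321, with the tip at (330,321). The board corner at (441,158) agrees with the tank fit to about 1 mm. The held clamp is square to the stub, with its foot end at (367,196) and (445,196). I'll measure how far off it sits.

```bash
python3 - <<'E'
from h import *
import pickle
np.set_printoptions(precision=4,suppress=True)
d=pickle.load(open("s2.pkl","rb"))
k=1/1.5625
o=[("wrist",m,(a*k,b*k)) for m,a,b in [((20,-68,8+67),367,196),((-20,-68,8+67),445,196),((0,-28,82+67),405,325)]]
p,r=fit(d,o,[.475,.04,-1.30]);print(p,np.degrees(p[2]));print(r.T)
o=[("wrist",m,(a*k,b*k)) for m,a,b in [((124,90,15),441,158),((58,0,57),331,321),((47,0,57),308,321),((-76,90,15),118,158),((-12,0,57),200,321),((124,-90,15),437,421)][:5]]
q,r=fit(d,o,[.5027,-.0622,1.8381]);print(q,np.degrees(q[2]));print(r.T)
c,s=np.cos(q[2]),np.sin(q[2]);dx=p[:2]-q[:2]
print("clamp in tank frame",c*dx[0]+s*dx[1],-s*dx[0]+c*dx[1],np.degrees(p[2]-q[2]))
# tool frame handle offset wrt tcp
from plant import robot
st=robot.state();print(st["tcp_pos"],st["ee_rot"]);print("handle by vision",place(p,(0,-.014,0)))
E
```

```text
[ 0.4724  0.0356 -1.3138] -75.27683413721601
[[-1.5548  0.9842  0.102 ]
 [-0.0815  0.2008 -0.0615]]
[ 0.5016 -0.0619  1.8317] 104.9512930931539
[[ 0.5328 -1.909   0.4456 -4.4705  3.2302]
 [-0.1354  0.2486  0.2346 -0.4261  0.1595]]
clamp in tank frame 0.10175674734022802 0.00306040810266342 -180.2281272303699
[0.4617 0.0361 0.1689] [ 179.9433   -0.0379 -164.5925]
handle by vision [np.float64(0.45887613896091883), np.float64(0.03204889965321033), 0]
```

```bash
python3 -m inch '[[[-0.001,-0.007,0.01],[0,0,0],0],[[-0.001,-0.014,0.025],[0,0,0],0],[[-0.001,-0.014,0.038],[0,0,0],0],[[-0.001,-0.014,0.045],[0,0,0],0],[[-0.001,-0.014,0.049],[0,0,0],0],[[-0.001,-0.014,0.049],[0,0,0],0],[[-0.001,-0.014,0.049],[0,0,0],0]]';python3 - <<'E'
from h import *
from plant import robot,eyes
import cv2,pickle
d={n:eyes.snapshot(n) for n in("wrist","scene")};pickle.dump(d,open("s3.pkl","wb"))
delta(robot.state(),[.464,.0257,.1162],195.1)
a=cv2.resize(d["wrist"]["color"][90:300,80:330],(500,420),interpolation=cv2.INTER_CUBIC)
b=cv2.resize(d["scene"]["color"][130:235,140:290],(600,420)[0:2],interpolation=cv2.INTER_CUBIC)[:,:300]
cv2.imwrite("pics/w3.png",cv2.convertScaleAbs(np.hstack([a,b]),alpha=1.3))
E
```

```text
time: 4.55
tcp_pos: [0.4669, 0.0221, 0.1203]
ee_rot: [180.0, 0.0, -164.6]
force: [-0.9, 0.1, -4.2]
opening: 0.0089
finger_force: 59.6
shift [0.0021 0.0045 0.0046] rot [-0.0002  0.0015  0.0043] J [ -1.  30.  -7. 119.   6.  32.  93.] F [-0.9 -0.5 -5. ] M [0.03 0.03 0.07] t 4.65 op 0.0088 [0.4673 0.0219 0.1208] [-1.7999e+02  8.0000e-02 -1.6465e+02]
```

View pics/w3.png

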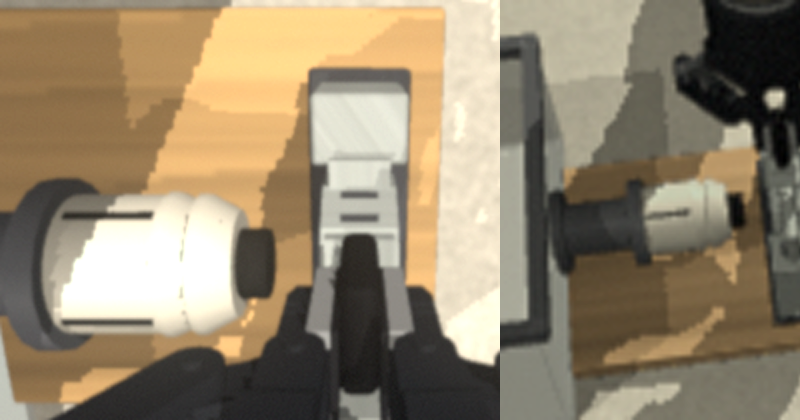

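The crop shows the foot just above the board and square to it. Its corners are at (310,69) and (410,69), and the stub axis lies along row 264 with the stopper tip at (272,264). I'll fit again for the lateral offset.

```bash
cat >> h.py <<'E'
def rel(d,cl,tk,hz):
    o=[("wrist",(m[0],m[1],m[2]+hz),(80+a/2,90+b/2)) for m,a,b in cl]
    p,r=fit(d,o,[.48,.03,-1.31]);print("clamp",p.round(4),np.degrees(p[2]));print(r.T.round(1))
    o=[("wrist",m,(80+a/2,90+b/2)) for m,a,b in tk]
    q,r=fit(d,o,[.5027,-.0622,1.8381]);print("tank",q.round(4),np.degrees(q[2]));print(r.T.round(1))
    c,s=np.cos(q[2]),np.sin(q[2]);dx=p[:2]-q[:2]
    print("clamp in tank",c*dx[0]+s*dx[1],-s*dx[0]+c*dx[1],np.degrees(p[2]-q[2]))
E
python3 - <<'E'
from h import *
import pickle
d=pickle.load(open("s3.pkl","rb"))
rel(d,[((20,-68,8),310,69),((-20,-68,8),410,69),((0,-28,82),360,236)],
 [((124,90,15),445,8),((58,0,57),273,264),((47,0,57),242,264),((-12,0,57),95,265),((-12,31,57),75,180),((22,26,57),180,193),((22,-26,57),180,335)],19.5)
E
```

```text
clamp [ 0.4783  0.0256 -1.3043] -74.72925612732006
[[-1.4  1.2  0. ]
 [ 0.2  0.3 -0.3]]
tank [ 0.5011 -0.0601  1.8389] 105.36324806160395
[[ 2.5  1.   1.3 -6.6 -2.5 -5.4  0.9]
 [-0.1  0.1  0.1 -0.4  0.7  1.1 -3.2]]
clamp in tank 0.08869511267166127 -0.0007298436091494782 -180.092504188924
```

```bash
python3 -m inch '[[[0.0005,0,0.002],[0,0,0],0],[[0.0005,0,0.0035],[0,0,0],0],[[0.0005,0,0.0045],[0,0,0],0],[[0.0005,0,0.0045],[0,0,0],0]]';python3 -m inch '[[[0,0,0],[0,0,0],0],[[0,0,0],[0,0,0],0]]'; python3 - <<'E'
from h import *
from plant import robot
delta(robot.state(),[.464,.0257,.1162],195.3)
E
```

```text
time: 4.98
tcp_pos: [0.4661, 0.0213, 0.1162]
ee_rot: [-180.0, 0.0, -164.7]
force: [-1.7, -1.2, -1.2]
opening: 0.0089
finger_force: 60.3
time: 5.15
tcp_pos: [0.4661, 0.0213, 0.1162]
ee_rot: [-180.0, 0.0, -164.7]
force: [-2.6, 0.2, 2.1]
opening: 0.0092
finger_force: 60.5
shift [0.0009 0.0048 0.    ] rot [-0.0003  0.0001  0.0001] J [ -1.  30.  -7. 119.   6.  31.  93.] F [-2.6  0.2  2.1] M [-0.09  0.4   0.05] t 5.15 op 0.0092 [0.4661 0.0213 0.1162] [-1.7998e+02  1.0000e-02 -1.6470e+02]
```

```bash
python3 -m inch '[[[0,-0.008,0],[0,0,0],0],[[0,-0.016,0],[0,0,0],0],[[0,-0.024,0],[0,0,0],0],[[0,-0.032,0],[0,0,0],0],[[0,-0.036,0],[0,0,0],0],[[0,-0.036,0],[0,0,0],0]]'; python3 -m inch '[[[0,-0.006,0],[0,0,0],0],[[0,-0.012,0],[0,0,0],0],[[0,-0.018,0],[0,0,0],0],[[0,-0.018,0],[0,0,0],0]]'; python3 - <<'E'
from h import *
from plant import robot,eyes
import pickle,cv2
delta(robot.state(),[.464,.0257,.1162],195.3)
d={n:eyes.snapshot(n) for n in("wrist","scene")};pickle.dump(d,open("s4.pkl","wb"))
a=cv2.resize(d["wrist"]["color"][90:300,80:330],(500,420),interpolation=cv2.INTER_CUBIC)
b=cv2.resize(d["scene"]["color"][130:235,140:290],(600,420)[0:2],interpolation=cv2.INTER_CUBIC)[:,:300]
cv2.imwrite("pics/w4.png",cv2.convertScaleAbs(np.hstack([a,b]),alpha=1.3))
E
```

```text
time: 5.65
tcp_pos: [0.4768, -0.0145, 0.1162]
ee_rot: [-179.9, 0.1, -164.8]
force: [-1.1, 1.9, 4.0]
opening: 0.0092
finger_force: 61.2
time: 5.98
tcp_pos: [0.4812, -0.0313, 0.1162]
ee_rot: [-180.0, 0.1, -164.7]
force: [-1.5, 2.5, 6.2]
opening: 0.009
finger_force: 61.5
shift [ 0.0016  0.0596 -0.    ] rot [-0.0007  0.0015 -0.0003] J [  6.  31.  -7. 117.   7.  32.  99.] F [-1.5  2.5  6.2] M [1.   0.42 0.02] t 5.9833 op 0.009 [ 0.4812 -0.0313  0.1162] [-1.7996e+02  9.0000e-02 -1.6472e+02]
```

View pics/w4.png

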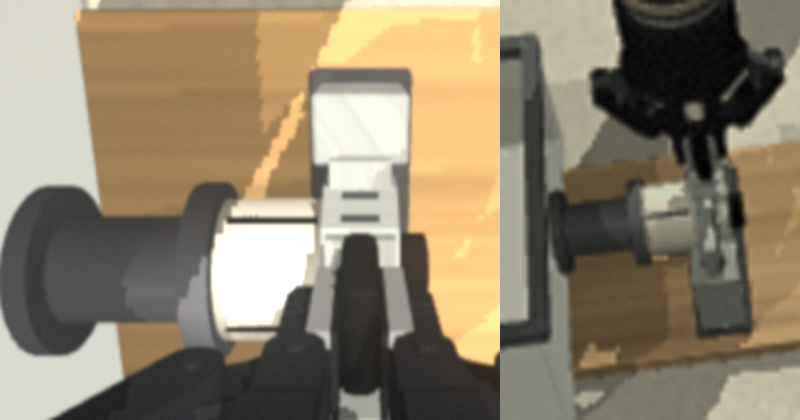

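The band is over the stub: the seat is visible up to about (315,265) and the force stays low. About 34 mm remain.

```bash
python3 -m inch '[[[0,-0.007,0],[0,0,0],0],[[0,-0.014,0],[0,0,0],0],[[0,-0.021,0],[0,0,0],0],[[0,-0.028,0],[0,0,0],0],[[0,-0.028,0],[0,0,0],0]]';python3 -m inch '[[[0,-0.001,0],[0,0,0],0],[[0,-0.002,0],[0,0,0],0],[[0,-0.003,0],[0,0,0],0],[[0,-0.003,0],[0,0,0],0]]';python3 -m inch '[[[0,-0.001,0],[0,0,0],0],[[0,-0.002,0],[0,0,0],0],[[0,-0.002,0],[0,0,0],0]]'
```

```text
time: 6.5
tcp_pos: [0.4884, -0.0582, 0.1162]
ee_rot: [-180.0, 0.1, -164.7]
force: [-2.3, 2.4, 7.0]
opening: 0.0087
finger_force: 61.4
time: 6.83
tcp_pos: [0.4885, -0.0588, 0.1163]
ee_rot: [179.9, 0.0, -164.6]
force: [-3.5, 5.8, 8.1]
opening: 0.0093
finger_force: 62.1
time: 7.08
tcp_pos: [0.4887, -0.0593, 0.1164]
ee_rot: [179.8, -0.0, -164.6]
force: [-3.7, 8.0, 9.2]
opening: 0.0088
finger_force: 62.4
```

```bash
python3 - <<'E'
from h import *
from plant import robot,eyes
import pickle,cv2
delta(robot.state(),[.464,.0257,.1162],195.3)
d={n:eyes.snapshot(n) for n in("wrist","scene","top")};pickle.dump(d,open("s5.pkl","wb"))
a=cv2.resize(d["wrist"]["color"][90:300,80:330],(500,420),interpolation=cv2.INTER_CUBIC)
b=cv2.resize(d["scene"]["color"][140:224,150:210],(300,420),interpolation=cv2.INTER_CUBIC)
cv2.imwrite("pics/w5.png",cv2.convertScaleAbs(np.hstack([a,b]),alpha=1.3))
E
```

```text
shift [0.0012 0.0885 0.0006] rot [ 0.004  -0.      0.0015] J [ 10.  32.  -8. 115.   7.  33. 103.] F [-3.7  8.   9.2] M [ 2.23  0.84 -0.06] t 7.0833 op 0.0088 [ 0.4887 -0.0593  0.1164] [ 179.77   -0.   -164.61]
```

View pics/w5.png

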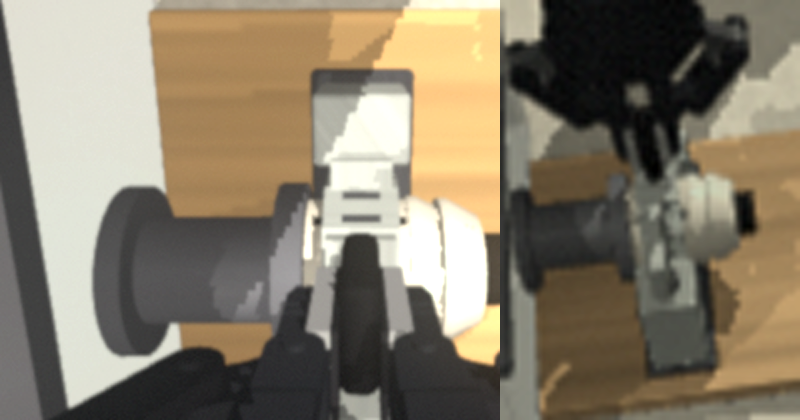

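The wrist view still shows a white sliver at (312,240) between shoulder and band, so about 5 mm remains. The downward load has crept up, so friction may be holding the foot. I'll ease the load and push on.

```bash
python3 -m inch '[[[0,0,-0.002],[0,0,0],0],[[0,0,-0.002],[0,0,0],0],[[0,0,-0.002],[0,0,0],0]]';python3 -m inch '[[[0,-0.001,0],[0,0,0],0],[[0,-0.002,0],[0,0,0],0],[[0,-0.003,0],[0,0,0],0],[[0,-0.003,0],[0,0,0],0]]'; python3 -c "
from plant import robot
s=robot.state();print(s['tcp_pos'],s['ee_rot'],s['force'],s['moment'])"
```

```text
time: 7.48
tcp_pos: [0.4887, -0.064, 0.117]
ee_rot: [-179.9, -0.1, -164.8]
force: [-0.7, -1.1, -4.7]
opening: 0.0088
finger_force: 60.1
time: 7.82
tcp_pos: [0.4892, -0.0651, 0.1172]
ee_rot: [179.9, -0.1, -164.7]
force: [-1.2, 1.2, -5.8]
opening: 0.0088
finger_force: 59.9
[ 0.48915772 -0.06505277  0.11722163] [ 1.79930232e+02 -1.12223763e-01 -1.64673912e+02] [-1.19799845  1.20821064 -5.82868011] [0.37850324 0.29572133 0.09210824]
```

```bash
python3 -m inch '[[[0,-0.001,0],[0,0,0],0],[[0,-0.002,0],[0,0,0],0],[[0,-0.003,0],[0,0,0],0],[[0,-0.003,0],[0,0,0],0]]'; python3 -m inch '[[[0,-0.001,0],[0,0,0],0],[[0,-0.002,0],[0,0,0],0],[[0,-0.003,0],[0,0,0],0],[[0,-0.003,0],[0,0,0],0]]'
```

```text
time: 8.15
tcp_pos: [0.4893, -0.0656, 0.1173]
ee_rot: [179.8, -0.2, -164.5]
force: [-1.6, 6.9, -5.6]
opening: 0.0089
finger_force: 60.0
time: 8.48
tcp_pos: [0.4894, -0.0662, 0.1173]
ee_rot: [179.6, -0.2, -164.4]
force: [-3.3, 9.0, -3.9]
opening: 0.009
finger_force: 60.3
```

```bash
python3 -m inch '[[[0,0.003,0],[0,0,0],0],[[0,0.004,0.001],[0,0,0],0],[[0,0.004,0.0018],[0,0,0],0],[[0,0.004,0.0018],[0,0,0],0],[[0,0.004,0.0018],[0,0,0],0]]'; python3 - <<'E'
from h import *
from plant import robot,eyes
import pickle,cv2
delta(robot.state(),[.464,.0257,.1162],195.3)
d={n:eyes.snapshot(n) for n in("wrist","scene","top")};pickle.dump(d,open("s6.pkl","wb"))
a=cv2.resize(d["wrist"]["color"][90:300,80:330],(500,420),interpolation=cv2.INTER_CUBIC)
b=cv2.resize(d["scene"]["color"][140:224,150:210],(300,420),interpolation=cv2.INTER_CUBIC)
cv2.imwrite("pics/w6.png",cv2.convertScaleAbs(np.hstack([a,b]),alpha=1.3))
E
```

```text
time: 8.9
tcp_pos: [0.4895, -0.0653, 0.1164]
ee_rot: [179.8, -0.1, -164.6]
force: [-4.2, 6.1, 0.4]
opening: 0.009
finger_force: 60.9
shift [0.0005 0.0945 0.0005] rot [ 0.0027 -0.0013  0.0017] J [ 10.  32.  -8. 115.   7.  34. 103.] F [-4.2  6.1  0.4] M [1.45 0.87 0.09] t 8.9 op 0.009 [ 0.4895 -0.0653  0.1164] [ 1.7985e+02 -7.0000e-02 -1.6460e+02]
```

View pics/w6.png

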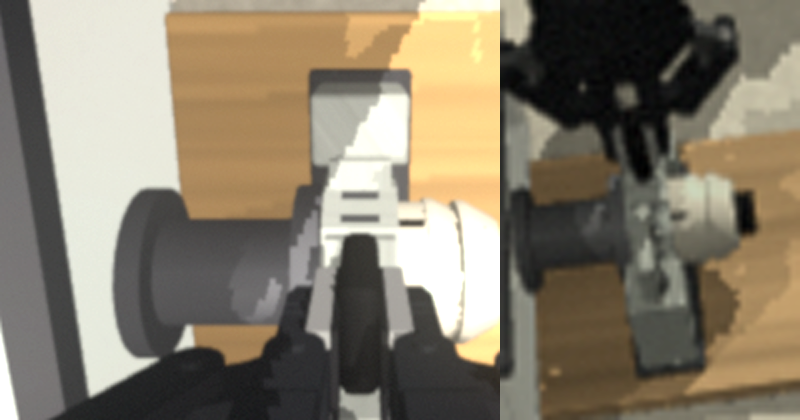

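The gap at the shoulder is gone at (310,240), so the band is home. Next I'll release the handle and move over the key.

```bash
python3 -m inch '[[[0,0.001,0],[0,0,0],0.2],[[0,0.002,0],[0,0,0],0.4],[[0,0.002,0],[0,0,0],0.4],[[0,0.002,0],[0,0,0],0.4],[[0,0.002,0],[0,0,0],0.4]]';python3 -m inch '[[[0,0,-0.02],[0,0,0],0.4],[[0,0,-0.05],[0,0,0],0.4],[[0,0,-0.065],[0,0,0],0.4],[[-0.035,0,-0.065],[0,0,0],0.4],[[-0.074,0,-0.065],[0,0,0.05],0.4],[[-0.074,0,-0.065],[0,0,0.1],0.4],[[-0.074,0,-0.065],[0,0,0.1],0.4],[[-0.074,0,-0.065],[0,0,0.1],0.4]]'; python3 - <<'E'
from h import *
from plant import robot,eyes
import pickle,cv2
s=robot.state()
d={n:eyes.snapshot(n) for n in("wrist","top")};pickle.dump(d,open("s7.pkl","wb"))
a=d["wrist"]["color"];b=cv2.resize(d["top"]["color"][160:250,270:370],(426,384),interpolation=cv2.INTER_CUBIC)
cv2.imwrite("pics/w7.png",cv2.convertScaleAbs(np.hstack([a[:,100:474],b]),alpha=1.3))
h=np.array([.4895,-.0655]);a=np.radians(15.3);k=h+.074*np.array([np.cos(a),np.sin(a)]);print("key",k)
delta(s,[*k,.108],195.3-5.7)
E
```

```text
time: 9.47
tcp_pos: [0.4908, -0.0662, 0.1165]
ee_rot: [-179.9, 0.1, -164.8]
force: [0.0, 0.4, 0.1]
opening: 0.0341
finger_force: 0.0
time: 10.13
tcp_pos: [0.5607, -0.0463, 0.1806]
ee_rot: [-180.0, -0.1, -170.4]
force: [0.3, 0.2, 0.3]
opening: 0.0341
finger_force: 0.0
key [ 0.56087725 -0.04597339]
shift [-0.0004  0.0004  0.0726] rot [-0.0006 -0.0017  0.0005] J [  7.  32.  -7. 101.   5.  48.  98.] F [0.3 0.2 0.3] M [0.03 0.03 0.01] t 10.1333 op 0.0341 [ 0.5607 -0.0463  0.1806] [-1.7997e+02 -1.0000e-01 -1.7037e+02]
```

View pics/w7.png

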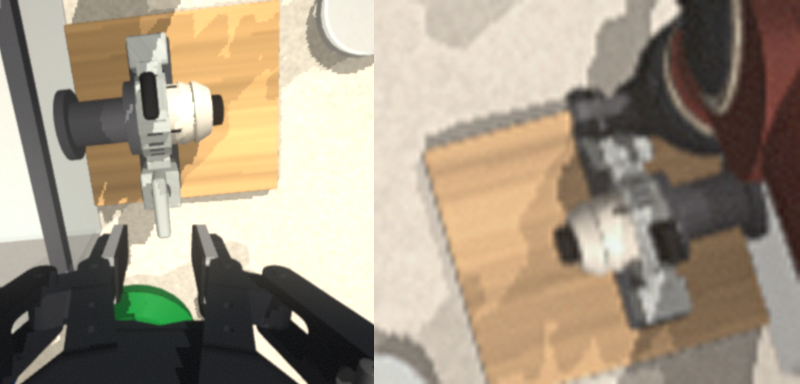

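The wrist crop shows the wing at (160,205), lined up between the open fingers. The clamp stands on the stub with the band against the shoulder. I'll descend and grip the key.

```bash
python3 -m inch '[[[0,-0.0005,0.035],[0,0,0],0.4],[[0,-0.0005,0.06],[0,0,0],0.4],[[0,-0.0005,0.072],[0,0,0],0.4],[[0,-0.0005,0.072],[0,0,0],0.4],[[0,-0.0005,0.072],[0,0,0],0.25],[[0,-0.0005,0.072],[0,0,0],0.15],[[0,-0.0005,0.072],[0,0,0],0.1],[[0,-0.0005,0.072],[0,0,0],0]]' 40;python3 -m inch '[[[0,0,0],[0,0,0],0],[[0,0,0],[0,0,0],0],[[0,0,0],[0,0,0],0]]' 60; python3 - <<'E'
from h import *
from plant import robot
delta(robot.state(),[.5609,-.046,.108],120.8)
E
```

```text
time: 10.9
tcp_pos: [0.5617, -0.0457, 0.1102]
ee_rot: [180.0, 0.1, -170.4]
force: [-1.1, 1.4, 1.1]
opening: 0.0093
finger_force: 43.2
time: 11.15
tcp_pos: [0.5618, -0.0457, 0.1101]
ee_rot: [180.0, 0.1, -170.4]
force: [-1.9, 1.7, 5.1]
opening: 0.0093
finger_force: 66.4
shift [ 0.0009 -0.0001  0.0021] rot [1.0000e-03 9.0000e-04 1.2009e+00] J [  6.  37.  -6. 104.   6.  39.  97.] F [-1.9  1.7  5.1] M [0.5  0.48 0.08] t 11.15 op 0.0093 [ 0.5618 -0.0457  0.1101] [ 1.7998e+02  7.0000e-02 -1.7039e+02]
```

```bash
python3 -m inch '[[[0,0,0],[0,0,0.1],0],[[0,0,0],[0,0,0.2],0],[[0,0,0],[0,0,0.3],0],[[0,0,0],[0,0,0.4],0],[[0,0,0],[0,0,0.5],0],[[0,0,0],[0,0,0.6],0],[[0,0,0],[0,0,0.7],0],[[0,0,0],[0,0,0.7],0]]';python3 -m inch '[[[0,0,0],[0,0,0.1],0],[[0,0,0],[0,0,0.2],0],[[0,0,0],[0,0,0.3],0],[[0,0,0],[0,0,0.3],0],[[0,0,0],[0,0,0.3],0]]'; python3 - <<'E'
from h import *
from plant import robot
delta(robot.state(),[.5609,-.046,.108],119.8)
E
```

```text
time: 11.82
tcp_pos: [0.5615, -0.0474, 0.1101]
ee_rot: [-179.9, 0.1, 149.2]
force: [-2.1, -0.5, 6.4]
opening: 0.0092
finger_force: 66.5
time: 12.23
tcp_pos: [0.5612, -0.0479, 0.1102]
ee_rot: [-179.9, 0.1, 132.2]
force: [-1.5, -0.8, 6.0]
opening: 0.009
finger_force: 66.6
shift [0.0016 0.0011 0.0022] rot [-0.0012  0.0017  0.2166] J [ -4.  37.  11. 105. -10.  39.  54.] F [-1.5 -0.8  6. ] M [-0.11  0.58  0.02] t 12.2333 op 0.009 [ 0.5612 -0.0479  0.1102] [-1.7992e+02  9.0000e-02  1.3221e+02]
```

```bash
for i in 1; do python3 -m inch '[[[0,0,0],[0,0,0.06],0],[[0,0,0],[0,0,0.12],0],[[0,0,0],[0,0,0.12],0],[[0,0,0],[0,0,0.12],0]]'; done; python3 -c "
from plant import robot
print(robot.state()['moment'])"; python3 -m inch '[[[0,0,0],[0,0,0.06],0],[[0,0,0],[0,0,0.12],0],[[0,0,0],[0,0,0.12],0],[[0,0,0],[0,0,0.12],0]]';python3 -c "
from plant import robot
s=robot.state();print(s['moment'],s['ee_rot'])"
```

```text
time: 12.57
tcp_pos: [0.5611, -0.0481, 0.1102]
ee_rot: [-179.9, 0.1, 125.4]
force: [-2.9, -1.0, 6.0]
opening: 0.009
finger_force: 66.6
[-0.19759516  0.6783854  -0.01573607]
time: 12.9
tcp_pos: [0.5609, -0.0482, 0.1101]
ee_rot: [-179.9, 0.1, 118.5]
force: [-4.2, -0.6, 6.0]
opening: 0.0085
finger_force: 66.7
[-0.20933737  0.73160883  0.09275385] [-1.79902069e+02  1.03166938e-01  1.18505342e+02]
```

```bash
cat > m.py <<'E'
from plant import robot,eyes
import numpy as np
M=[];F=[];P=[]
for i in range(6):
    eyes.snapshot("top");s=robot.state();M.append(s["moment"]);F.append(s["force"]);P.append([*s["tcp_pos"],s["ee_rot"][2]])
print(np.mean(M,0).round(3),np.std(M,0).round(3),np.mean(F,0).round(1),np.mean(P,0).round(4),s["joint_efforts"][6])
E
python3 m.py; python3 -m inch '[[[0,0,0],[0,0,0.05],0],[[0,0,0],[0,0,0.05],0],[[0,0,0],[0,0,0.05],0]]'; python3 m.py
```

```text
[-0.206  0.736  0.11 ] [0.026 0.036 0.018] [-3.1 -1.3  6.8] [ 5.608000e-01 -4.820000e-02  1.102000e-01  1.185118e+02] -0.1266765408217907
time: 13.45
tcp_pos: [0.5607, -0.0483, 0.1101]
ee_rot: [-179.9, 0.1, 115.7]
force: [-4.3, -1.8, 7.9]
opening: 0.0089
finger_force: 66.7
[-0.224  0.76   0.16 ] [0.045 0.016 0.014] [-3.3 -0.9  6.8] [ 5.607000e-01 -4.830000e-02  1.102000e-01  1.156612e+02] -0.1677931845188141
```

```bash
python3 - <<'E'
from plant import eyes
import pickle,cv2,numpy as np
a=pickle.load(open("s7.pkl","rb"))["top"]["color"];b=eyes.snapshot("top")["color"]
cv2.imwrite("pics/t8.png",b)
g=[cv2.cvtColor(i,cv2.COLOR_BGR2GRAY) for i in(a,b)]
pts=np.float32([[330,229],[336,234],[343,231],[337,224],[338,216],[325,215],[300,200]]).reshape(-1,1,2)
n,st,e=cv2.calcOpticalFlowPyrLK(g[0],g[1],pts,None,winSize=(9,9),maxLevel=1)
print(np.c_[pts[:,0],(n-pts)[:,0],st,e].round(2))
for y in range(210,240,2): print(' '.join(f"{v:3d}" for v in g[0][y,324:350]),'|',' '.join(f"{v:3d}" for v in g[1][y,324:350]))
E
```

```text
[[ 3.300e+02  2.290e+02  3.290e+00  1.211e+01  1.000e+00  2.529e+01]
 [ 3.360e+02  2.340e+02  3.400e-01 -9.300e-01  1.000e+00  1.293e+01]
 [ 3.430e+02  2.310e+02 -1.497e+01 -8.510e+00  1.000e+00  3.299e+01]
 [ 3.370e+02  2.240e+02 -2.900e-01  7.400e-01  1.000e+00  2.413e+01]
 [ 3.380e+02  2.160e+02 -9.120e+00  1.330e+01  1.000e+00  2.280e+01]
 [ 3.250e+02  2.150e+02 -7.400e-01  1.310e+00  1.000e+00  1.747e+01]
 [ 3.000e+02  2.000e+02  5.400e-01 -4.400e-01  1.000e+00  1.890e+00]]
157 157 132 135 122 126 130 149 149 153 151 114 104 105 105  80  63  63  67  61  59  59  58  58  59  52 | 140 140 131 140 127  96  74  99 104 104 104 106 105 104  91  77  67  64  45  33  32  36  32  36  35  36
174 176 174 179 161 156 145 136 132 137 113  65  46  40  35  39  42  74  64  59  56  54  52  50  51  47 | 157 158 166 164 138 111  97  88 101 104  74  51  38  33  30  30  38  59  43  35  31  34  37  34  34  30
178 181 181 184 171 169 168 144 134 141  91  41  28  34  38  43  38  54  60  54  49  47  44  44  42  49 | 166 172 174 171 120 103 105  79  91  98  65  31  26  27  29  30  32  48  44  33  31  35  3
[... 1833 characters left out ...]
60 100 107 106 106 104 105 102 105 104  88  45  30  35  32  35  36  34
119 120 117 118 122  83  62  72  75  84 147 118  91  85  79  76  63  60  67  74  82  83  80  83  82  81 | 123  89  74  80  73  48  47  57  59  74  99  94  88  83  79  62  55  66  58  38  35  33  32  36  37  33
122 122 125 127 129 113  73  66  56  53  64  65  71  73  91  83  81  84  85  85  84  83  81  83  80  83 | 108  83  83  83  86  58  48  49  52  58  68  71  72  84  94  85  83  86  75  44  32  33  33  34  35  31
132 129 131 132 131 132 133 133  96  85  82  84  92 101 103  94  82  83  83  83  83  86  83  87  88  89 |  95  84  85  85  86  87  84  87  86  84  85  83  92 103 101  95  84  83  85  49  32  30  38  31  35  29
```

```bash
python3 -m inch '[[[0,0,0],[0,0,0.04],0],[[0,0,0],[0,0,0.08],0],[[0,0,0],[0,0,0.08],0],[[0,0,0],[0,0,0.08],0]]'; python3 m.py
```

```text
time: 14.13
tcp_pos: [0.5606, -0.0483, 0.1101]
ee_rot: [-179.9, 0.1, 111.1]
force: [-3.7, -1.6, 6.8]
opening: 0.0093
finger_force: 66.8
[-0.241  0.816  0.212] [0.019 0.015 0.023] [-3.7 -1.3  7.5] [ 5.606000e-01 -4.840000e-02  1.102000e-01  1.110975e+02] -0.23741246201097965
```

```bash
python3 -m inch '[[[0,0,0],[0,0,0.06],0],[[0,0,0],[0,0,0.06],0],[[0,0,0],[0,0,0.06],0]]'; python3 m.py; python3 -m inch '[[[0,0,0],[0,0,0],0.1],[[0,0,0],[0,0,0],0.2],[[0,0,0],[0,0,0],0.35],[[0,0,0],[0,0,0],0.35],[[0,0,0],[0,0,0],0.35]]'; python3 -m inch '[[[0,0,-0.02],[0,0,0],0.35],[[0,0,-0.05],[0,0,0],0.35],[[0,0,-0.08],[0,0,0],0.35],[[0,0,-0.08],[0,0,0],0.35]]'; python3 - <<'E'
from h import *
from plant import robot,eyes
import pickle,cv2
s=robot.state();delta(s,[.56,-.048,.2],107.5)
d={n:eyes.snapshot(n) for n in("wrist","top","scene")};pickle.dump(d,open("s8.pkl","wb"))
w=d["wrist"]
# expected outline if the clamp stands home: seat, yaw
p=[.5035,-.062,np.radians(-74.6)]
k=place(p,(0,.06,.129));a=p[2]
for th in(1.2,1.3,1.4,1.5):
    u=np.array([-np.sin(a-th),np.cos(a-th),0])*.022
    print(th,proj(w,np.array(k)+u).round(1),proj(w,np.array(k)-u).round(1))
g=cv2.cvtColor(w["color"],cv2.COLOR_BGR2GRAY)
c=proj(w,k);print(c)
x0,y0=int(c[0])-40,int(c[1])-36
for y in range(y0,y0+72,2): print(y,' '.join(f"{v:3d}" for v in g[y,x0:x0+80:2]))
print("x0",x0)
E
```

```text
time: 14.68
tcp_pos: [0.5605, -0.0484, 0.1101]
ee_rot: [-179.9, 0.1, 107.7]
force: [-5.0, -1.4, 7.5]
opening: 0.0092
finger_force: 66.9
[-0.271  0.845  0.29 ] [0.017 0.024 0.02 ] [-3.9 -1.2  7.2] [ 5.605000e-01 -4.840000e-02  1.102000e-01  1.076776e+02] -0.28943125158548355
time: 15.4
tcp_pos: [0.5617, -0.0462, 0.1089]
ee_rot: [180.0, 0.0, 107.7]
force: [0.6, -0.6, 0.9]
opening: 0.0298
finger_force: 0.0
time: 15.73
tcp_pos: [0.5653, -0.0471, 0.1946]
ee_rot: [179.4, 0.3, 107.6]
force: [1.7, -0.6, 0.0]
opening: 0.0305
finger_force: 0.0
shift [ 0.0007 -0.0053 -0.0055] rot [0.0111 0.0046 0.0026] J [-11.  32.  21. 100. -14.  50.  34.] F [ 1.7 -0.6  0. ] M [ 0.01 -0.05  0.01] t 15.7333 op 0.0305 [ 0.5653 -0.0471  0.1946] [179.36   0.27 107.65]
1.2 [264.  229.4] [243.8 174.7]
1.3 [261.1 230.1] [246.8 173.9]
1.4 [258.2 230.6] [249.9 173.3]
1.5 [255.2 230.9] [253. 173.]
[254.1453586  202.81997094]
166 110 111 106  79  80 100 105 111 110 110 121 156 154 130 117 113 104  99 125 131 125 125 120 119 120 118 117 117 111 129 130 131 132 135 148 149 154 155 178 218
168 115 113 106  84 153 164 157 14
[... 5012 characters left out ...]
0 124 145 141 141 141 139  71  39  62
230 128  95  73  72  72  72  48  32  43 134 150 151 150 146 147 146 143 135 135 136 136 126 123 122 123 118 119 121 120 117 120 149 169 170 170 169 164  81  40  46
232  62  73  73  73  73  70  41  32  45 137 169 169 170 169 169 169 169 168 169 167 168 167 167 167 168 167 167 167 167 166 167 170 171 172 172 171 160  69  39  45
234  52  72  74  71  72  64  33  33  43 136 169 168 170 168 170 170 170 170 170 170 171 169 170 170 170 170 171 171 171 171 171 171 171 171 170 170 159  69  38  41
236  64  72  73  73  72  54  33  32  43 135 169 169 170 169 169 170 170 170 169 170 169 170 170 171 170 171 172 171 171 170 171 170 172 171 171 171 159  69  38  38
x0 214
```

```bash
python3 - <<'E'
from h import *
import pickle,cv2
p=[.5035,-.062,np.radians(-74.6)];a=p[2]
k=place(p,(0,.06,.129))
def slope(w,th):
    u=np.array([-np.sin(a-th),np.cos(a-th),0])*.022
    A,B=proj(w,np.array(k)+u),proj(w,np.array(k)-u);return A.round(1),B.round(1),((A-B)[0]/(A-B)[1]).round(3)
w=pickle.load(open("s7.pkl","rb"))["wrist"]
for th in(0,.1,.2):print("s7",th,*slope(w,th))
d=pickle.load(open("s8.pkl","rb"))
for n,src in(("s7",w),("s8",d["wrist"])):
    hsv=src["color"].max(2)
    for nm,m in(("handle",(0,-14,133)),("stopper",(-58,0,57))):
        print(n,nm,proj(src,place(p,np.array(m)/1000)).round(1))
    for e in (-28,0): print("   h end",e,proj(src,place(p,(0,e/1000,.133))).round(1))
    mk=(hsv<45).astype(np.uint8)
    N,L,S,C=cv2.connectedComponentsWithStats(mk)
    for i in range(1,N):
        if 60<S[i,4]<3000:
            r=cv2.minAreaRect(np.argwhere(L==i)[:,::-1].astype(np.float32));print("  blob",S[i,4],C[i].round(1),np.round(r[1],1),round(r[2],1))
print("s8 slopes",[slope(d["wrist"],t)[2] for t in(1.1,1.2,1.3)])
E
```

```text
s7 0 [262.8 244. ] [256.3 183.4] 0.108
s7 0.1 [259.7 244.2] [259.6 183.2] 0.0
s7 0.2 [256.5 244. ] [263.  183.4] -0.107
s7 handle [247.2 100.9]
s7 stopper [320.1 112.3]
   h end -28 [244.5  75.8]
   h end 0 [249.8 124.9]
  blob 726 [125.8  61.2] [138.3   6.1] 77.7
  blob 641 [248.6  95.1] [45.8 15.2] 84.3
  blob 352 [169.6 116.3] [66.3 14.8] 83.0
s8 handle [148.5 201.2]
s8 stopper [190.1 113.2]
   h end -28 [128.4 200.5]
   h end 0 [168.6 201.8]
  blob 1533 [453.7  61.4] [ 45.6 154.5] 59.8
  blob 897 [153.6 191.4] [47.7 23.1] 2.6
s8 slopes [np.float64(0.493), np.float64(0.37), np.float64(0.255)]
```

The wing edges in the wrist image put the key at only about 1.2 rad, because the wing slipped within the pads. I'll grip it again square to the wing, more firmly, and tighten further.

```bash
python3 -m inch '[[[0,0,0],[0,0,-0.12],0.4],[[0,0,0],[0,0,-0.24],0.4],[[0,0,0],[0,0,-0.34],0.4],[[0,0,0],[0,0,-0.34],0.4],[[0,0,0],[0,0,-0.34],0.4]]'; python3 - <<'E'
from h import *
from plant import robot
delta(robot.state(),[.5612,-.0465,.108],127.2)
E
```

```text
time: 16.3
tcp_pos: [0.5606, -0.0462, 0.1877]
ee_rot: [-179.9, -0.1, 127.0]
force: [0.7, -0.3, -0.1]
opening: 0.0343
finger_force: 0.0
shift [-0.0008  0.0004  0.0797] rot [-0.0019 -0.0021 -0.0039] J [ -7.  32.  15. 101. -10.  49.  49.] F [ 0.7 -0.3 -0.1] M [-0.05 -0.    0.03] t 16.3 op 0.0343 [ 0.5606 -0.0462  0.1877] [-1.7989e+02 -1.2000e-01  1.2698e+02]
```

```bash
python3 -m inch '[[[0,0,0.03],[0,0,0],0.4],[[0,0,0.06],[0,0,0],0.4],[[0,0,0.079],[0,0,0],0.4],[[0,0,0.079],[0,0,0],0.4],[[0,0,0.079],[0,0,0],0.25],[[0,0,0.079],[0,0,0],0.15],[[0,0,0.079],[0,0,0],0.1],[[0,0,0.079],[0,0,0],0]]' 60;python3 -m inch '[[[0,0,0],[0,0,0],0],[[0,0,0],[0,0,0],0],[[0,0,0],[0,0,0],0]]' 110; python3 m.py; python3 -m inch '[[[0,0,0],[0,0,0.06],0],[[0,0,0],[0,0,0.12],0],[[0,0,0],[0,0,0.18],0],[[0,0,0],[0,0,0.18],0],[[0,0,0],[0,0,0.18],0]]'; python3 m.py
```

```text
time: 16.97
tcp_pos: [0.5608, -0.0472, 0.1109]
ee_rot: [-179.9, 0.0, 127.1]
force: [-3.2, -2.1, 0.7]
opening: 0.009
finger_force: 58.9
time: 17.22
tcp_pos: [0.5609, -0.0472, 0.111]
ee_rot: [-180.0, 0.0, 127.1]
force: [-4.2, -3.4, 6.3]
opening: 0.0079
finger_force: 108.0
[-0.482  1.048  0.088] [0.012 0.01  0.032] [-4.8 -1.9  6. ] [ 5.609000e-01 -4.720000e-02  1.110000e-01  1.270869e+02] -0.07065415615215898
time: 17.93
tcp_pos: [0.5607, -0.0473, 0.111]
ee_rot: [-179.9, 0.0, 116.8]
force: [-5.5, -2.1, 6.9]
opening: 0.0082
finger_force: 108.3
[-0.535  1.156  0.164] [0.027 0.037 0.026] [-5.2 -2.7  6.4] [ 5.607000e-01 -4.740000e-02  1.110000e-01  1.167987e+02] -0.15614732634276152
```

```bash
python3 -m inch '[[[0,0,0],[0,0,0.06],0],[[0,0,0],[0,0,0.12],0],[[0,0,0],[0,0,0.18],0],[[0,0,0],[0,0,0.18],0],[[0,0,0],[0,0,0.18],0]]'; python3 m.py
```

```text
time: 18.65
tcp_pos: [0.5604, -0.0476, 0.111]
ee_rot: [-179.9, 0.1, 106.5]
force: [-5.1, -2.8, 7.9]
opening: 0.0086
finger_force: 108.3
[-0.598  1.257  0.289] [0.033 0.021 0.03 ] [-5.9 -3.2  7.1] [ 5.604000e-01 -4.750000e-02  1.110000e-01  1.065388e+02] -0.3125025797635317
```

```bash
cat > k.py <<'E'
# key angle from the top edge stripe of the wing in a wrist picture: best model stripe over (angle, small shift)
from h import *
import cv2
def keyang(w,yaw=-74.6):
    g=cv2.GaussianBlur(cv2.cvtColor(w["color"],cv2.COLOR_BGR2GRAY),(3,3),0).astype(float)
    ed=cv2.Canny(cv2.GaussianBlur(w["color"],(3,3),0),30,80);dt=np.minimum(cv2.distanceTransform(255-ed,cv2.DIST_L2,3),4)
    a=np.radians(yaw);p=[.5035,-.062,a];k=np.array(place(p,(0,.06,.129)));R=[]
    for th in np.arange(0,1.76,.02):
        y=np.array([-np.sin(a-th),np.cos(a-th),0]);x=np.array([np.cos(a-th),np.sin(a-th),0])
        o=[(s,t) for s in(-.005,.005) for t in np.linspace(-.022,.022,15)]
        q=np.array([proj(w,k+s*x+t*y) for s,t in o])
        for du in range(-6,7):
            for dv in range(-10,5,2):
                i=(q+[du,dv]).round().astype(int)
                R.append((dt[i[:,1].clip(0,383),i[:,0].clip(0,511)].mean(),round(th,2),du,dv))
    return sorted(R)[:6]
E
python3 - <<'E'
from k import *
import pickle
for n in("s7","s8"): print(n,keyang(pickle.load(open(n+".pkl","rb"))["wrist"]))
E
```

```text
s7 [(np.float32(0.5507633), np.float64(0.02), 2, -10), (np.float32(0.5964067), np.float64(0.02), 2, -6), (np.float32(0.60062003), np.float64(0.06), 2, -8), (np.float32(0.61443007), np.float64(0.04), 2, -10), (np.float32(0.62824005), np.float64(0.04), 2, -8), (np.float32(0.6642867), np.float64(0.0), 2, -10)]
s8 [(np.float32(0.87448), np.float64(1.08), -6, -8), (np.float32(0.8786934), np.float64(1.16), -2, 2), (np.float32(0.9105267), np.float64(1.18), -2, 2), (np.float32(0.9243367), np.float64(1.28), -2, -4), (np.float32(0.92433673), np.float64(1.2), -5, -6), (np.float32(0.9387633), np.float64(1.12), -1, 2)]
```

```bash
python3 -m inch '[[[0,0,0],[0,0,0.06],0],[[0,0,0],[0,0,0.12],0],[[0,0,0],[0,0,0.14],0],[[0,0,0],[0,0,0.14],0]]'; python3 m.py;  python3 -m inch '[[[0,0,0],[0,0,0],0.1],[[0,0,0],[0,0,0],0.2],[[0,0,0],[0,0,0],0.35],[[0,0,0],[0,0,0],0.35],[[0,0,0],[0,0,0],0.35]]'; python3 -m inch '[[[0,0,-0.02],[0,0,0],0.35],[[0,0,-0.05],[0,0,0],0.35],[[0,0,-0.08],[0,0,0],0.35],[[0,0,-0.08],[0,0,0],0.35],[[0,0,-0.08],[0,0,0],0.35],[[0,0,-0.08],[0,0,0],0.35]]'; python3 - <<'E'
from k import *
from plant import robot,eyes
import pickle
delta(robot.state(),[.56,-.047,.2],107.5)
d={n:eyes.snapshot(n) for n in("wrist","top","scene")};pickle.dump(d,open("s9.pkl","wb"));w=d["wrist"]
print(keyang(w))
a=np.radians(-74.6);k=np.array(place([.5035,-.062,a],(0,.06,.129)))
for th in(1.1,1.2,1.3,1.4,1.5):
    u=np.array([-np.sin(a-th),np.cos(a-th),0])*.022;D=proj(w,k+u)-proj(w,k-u);print(th,proj(w,k+u).round(1),D[0]/D[1])
g=cv2.cvtColor(w["color"],cv2.COLOR_BGR2GRAY);c=proj(w,k);x0,y0=int(c[0])-40,int(c[1])-30
for y in range(y0,y0+60,4): print(y,' '.join(f"{v:3d}" for v in g[y,x0:x0+80:2]))
print("x0",x0)
E
```

```text
time: 19.28
tcp_pos: [0.5602, -0.0477, 0.1109]
ee_rot: [-179.9, 0.1, 98.5]
force: [-7.3, -2.8, 7.7]
opening: 0.0085
finger_force: 108.4
[-0.598  1.365  0.405] [0.023 0.033 0.015] [-6.3 -3.2  7.6] [ 5.60200e-01 -4.77000e-02  1.11000e-01  9.85603e+01] -0.4360079113394022
time: 20.0
tcp_pos: [0.5628, -0.0452, 0.1103]
ee_rot: [179.8, -0.0, 98.5]
force: [-0.2, 0.5, 0.5]
opening: 0.0301
finger_force: 0.0
time: 20.5
tcp_pos: [0.5614, -0.0454, 0.1897]
ee_rot: [180.0, -0.1, 98.5]
force: [-0.5, 0.4, -0.7]
opening: 0.0298
finger_force: 0.0
shift [-0.0014 -0.0017 -0.0103] rot [ 0.0003 -0.0009 -0.1565] J [-13.  32.  24. 101. -17.  50.  27.] F [-0.5  0.4 -0.7] M [0.03 0.08 0.01] t 20.5 op 0.0298 [ 0.5614 -0.0454  0.1897] [ 1.7999e+02 -5.0000e-02  9.8530e+01]
[(np.float32(0.93455005), np.float64(1.12), -3, -2), (np.float32(0.9483601), np.float64(1.2), -5, -4), (np.float32(0.95257336), np.float64(1.14), -6, -6), (np.float32(0.95617), np.float64(1.12), -4, -2), (np.float32(0.95617), np.float64(1.16), -4, -4), (np.float32(0.96217), np.float64(1.16), -4, -2)]
1.1 [276.6 233. ] 0.7117571476507099
1.2 [2
[... 1911 characters left out ...]
0 102 102 106 109 109 119 121 122 121
223  60  75  90  91  88  84  92 101 104 106 104 101 101 105 107 107 106 102 101  96  92 111 123 128 132 132 124 102  90  95 100 102 102 104 106  93 100 108 107 105
227  73  73  73  72  42  33  65 101 103 105 105 102 101 103 107 107 106 103 101  99  97  92 107 122 128 131 133 124 101  96  98 102 102 103  91  38  41  71  77  76
231  74  74  72  62  31  32  59  98 102 104 106 102 100 101 106 108 107 103 100 100  98  99  94 104 118 117 109  98  93  94  97 101 101 103  84  36  36  52  75  76
235  74  73  71  42  31  32  55  97 100 103 105 103 101 101 105 109 112 109 110 112 119 125 134 144 148 151 154 159 164 165 166 167 168 167 121  36  33  39  69  76
x0 219
```

```bash
python3 -m inch '[[[0,0,0],[0,0,-0.12],0.4],[[0,0,0],[0,0,-0.24],0.4],[[0,0,0],[0,0,-0.36],0.4],[[0,0,0],[0,0,-0.48],0.4],[[0,0,0],[0,0,-0.48],0.4],[[0,0,0],[0,0,-0.48],0.4]]'; python3 - <<'E'
from k import *
from plant import robot,eyes
import pickle
s=robot.state();delta(s,[.5605,-.0472,.108],126)
d={n:eyes.snapshot(n) for n in("wrist",)};pickle.dump(d,open("s10.pkl","wb"));w=d["wrist"]
def unp(u,v,z):
    r=w["R"].T@np.linalg.solve(w["camera_matrix"],[u,v,1]);c=-w["R"].T@w["t"];return (c+r*(z-c[2])/r[2])[:2]
g=cv2.cvtColor(w["color"],cv2.COLOR_BGR2GRAY)
a=np.radians(-74.6);k=np.array(place([.5035,-.062,a],(0,.06,.129)))
c=proj(w,k);x0,y0=int(c[0])-40,int(c[1])-36
print(c,unp(*c,.129))
for y in range(y0,y0+72,4): print(y,' '.join(f"{v:3d}" for v in g[y,x0:x0+80:2]))
print("x0",x0)
E
```

```text
time: 21.15
tcp_pos: [0.561, -0.0464, 0.1892]
ee_rot: [-179.9, -0.1, 125.8]
force: [0.7, 0.7, -0.4]
opening: 0.0342
finger_force: 0.0
shift [-0.0005 -0.0008  0.0812] rot [-0.0011 -0.0013 -0.0036] J [ -8.  32.  16. 100. -11.  50.  49.] F [ 0.7  0.7 -0.4] M [-0.03  0.02  0.02] t 21.15 op 0.0342 [ 0.561  -0.0464  0.1892] [-1.7994e+02 -7.0000e-02  1.2580e+02]
[260.67994134 208.81517312] [ 0.56134572 -0.04606663]
172 110  93  75  80  80 160 186 186 171 162 163 166 153 167 170 167 135 125 124 120 115 101 116 154 133 114 111 110 110 111 116 130 158 169 143 150 150 148 150 197
176 103  70  85  67 118 134 179 179 165 164 164 155 163 168 166 157 140 151 154 156 154 129 120 170 176 186 185 178 160 141 121 125 131 137 148 149 147 149 193 213
180 110 104  72 111 128 129 152 158 163 165 159 153 166 167 167 160 167 180 183 181 179 160 125 120 132 134 137 135 158 185 166 129 134 147 149 153 153 179 214 212
184  71  63  72 104 113 120 126 111 112 110 133 185 176 164 163 141 165 180 183 181 179 161 118  82 127 131 132 132 134 149 129 134 144 144 145 146 149 163 202 216
188  65  66  98 103 104 103 107 
[... 1570 characters left out ...]
4 144 150 148 148 148 126 113 121 131
228  70  49  31  44 128 115 104  98 100 101 100  98  94  93  93  93  88 101 121 127 133 133 120 113 121 123 120 119 119 119 119 130 149 152 155 150  79  46  64 111
232  63  34  31  48 150 167 166 166 164 155 141 116 100  93  93  95  97 101 114 118 120 121 118 121 116 118 119 120 120 118 117 117 133 145 150 146  75  44  47  85
236  42  31  31  42 132 167 167 167 167 167 168 167 168 167 164 157 142 120 110 109 111 130 130 123 121 120 124 121 118 119 121 123 127 145 145 134  64  43  43  54
240  32  29  30  40 125 166 167 166 168 166 167 168 168 169 168 168 169 169 168 169 168 169 169 168 166 158 148 137 129 125 122 119 122 135 147 133  62  42  41  44
x0 220
```

```bash
python3 -m inch '[[[-0.001,-0.001,0.03],[0,0,0],0.4],[[-0.001,-0.001,0.06],[0,0,0],0.4],[[-0.001,-0.001,0.077],[0,0,0],0.4],[[-0.001,-0.001,0.077],[0,0,0],0.3],[[-0.001,-0.001,0.077],[0,0,0],0.2],[[-0.001,-0.001,0.077],[0,0,0],0.1],[[-0.001,-0.001,0.077],[0,0,0],0],[[-0.001,-0.001,0.077],[0,0,0],0]]' 60;python3 -m inch '[[[0,0,0],[0,0,0.1],0],[[0,0,0],[0,0,0.2],0],[[0,0,0],[0,0,0.3],0],[[0,0,0],[0,0,0.3],0],[[0,0,0],[0,0,0.3],0]]' 110; python3 m.py; python3 - <<'E'
from plant import eyes
import pickle,cv2
w=eyes.snapshot("wrist");pickle.dump({"wrist":w},open("s11.pkl","wb"))
g=cv2.cvtColor(w["color"],cv2.COLOR_BGR2GRAY)
for y in range(190,290,5): print(y,' '.join(f"{v:3d}" for v in g[y,200:310:3]))
E
```

```text
time: 21.87
tcp_pos: [0.5614, -0.0481, 0.1138]
ee_rot: [180.0, 0.1, 126.0]
force: [-1.3, -1.2, -3.1]
opening: 0.0091
finger_force: 58.8
time: 22.28
tcp_pos: [0.5608, -0.0486, 0.1138]
ee_rot: [-180.0, 0.1, 108.9]
force: [-2.5, -2.6, 1.6]
opening: 0.0081
finger_force: 108.7
[-0.674  0.822  0.337] [0.028 0.104 0.044] [-4.  -2.9  3.7] [ 5.608000e-01 -4.860000e-02  1.137000e-01  1.088767e+02] -0.3727348241955042
190 107  91  89 106  92  73  87 109 110 111 112 112 126 114 114 113 112 111 112 112 110 110 110 109 112 112 112 113 109 132 133 134 149 153 154 152 165
195 114 115 113 114  88  86 121 119 142 160 159 152 177 176 175 171 167 144 116 110 106 100 111 133 131 129 122 120 114 127 134 133 147 149 152 151 158
200 115 116  99  91  73  91 131 130 121 122 138 158 176 173 172 169 159 128 117 111 107  99  87 185 195 165 189 194 154 122 134 137 156 152 152 147 152
205 110 115  76  85  68  96 130 130 114 106 105 102 120 146 163 169 154 126 116 112 109 102  86 182 180 136 136 135 134 127 134 140 152 150 147 149 149
210 110 114  77  91  71 112 131 129 111 107 107  97 104 106 108 128 139 128 123 1
[... 1650 characters left out ...]
  25  38  31  83 118 105 102 102 100  42  33  33  28  27  30  29  34  33  31  30  30  33 119
270  44  76  79  37  24  24  23  24  21  26  25  26  27  27  24  27  33  83 118 102 101 101  98  42  31  26  27  30  26  30  28  28  25  30  27  30  30
275  20  24  21  26  24  23  23  22  23  23  24  23  24  25  25  25  30  82 119 126 121 102  99  42  32  27  27  25  27  29  29  25  27  28  26  28  29
280  23  22  21  20  20  22  22  23  22  25  23  24  24  25  27  29  39  73 118 125 129 132 124  39  30  24  25  27  26  26  25  25  24  27  26  27  28
285  20  23  20  20  18  19  18  20  22  19  22  24  20  24  24  26  37  74 116 125 132 135 126  39  28  26  24  23  23  23  23  24  25  24  24  27  26
```

The loaded picture shows the wing exactly parallel to the pads, with edges at columns of about 248 and 267. So the key really does follow the tool and is now at about 1.5 rad. I'll take off the side load, open gently and watch for spring-back.

```bash
python3 -m inch '[[[-0.001,-0.0025,0],[0,0,0],0],[[-0.001,-0.0025,0],[0,0,0],0]]'; python3 m.py; python3 -m inch '[[[0,0,0],[0,0,0],0.05],[[0,0,0],[0,0,0],0.15],[[0,0,0],[0,0,0],0.2],[[0,0,0],[0,0,0],0.2]]' 20; python3 - <<'E'
from plant import eyes,robot
import pickle,cv2
w=eyes.snapshot("wrist");pickle.dump({"wrist":w},open("s12.pkl","wb"))
s=robot.state();print(s["opening"],s["tcp_pos"],s["ee_rot"])
g=cv2.cvtColor(w["color"],cv2.COLOR_BGR2GRAY)
for y in range(200,290,5): print(y,' '.join(f"{v:3d}" for v in g[y,215:305:3]))
E
```

```text
time: 22.8
tcp_pos: [0.5607, -0.0489, 0.1138]
ee_rot: [179.8, 0.0, 108.8]
force: [-0.2, -0.8, 2.7]
opening: 0.0082
finger_force: 109.1
[-0.035 -0.059  0.289] [0.087 0.086 0.019] [ 0.3 -0.3  4.2] [ 5.607000e-01 -4.890000e-02  1.137000e-01  1.088431e+02] -0.28457678854465485
time: 23.43
tcp_pos: [0.56, -0.0481, 0.113]
ee_rot: [179.9, -0.1, 108.8]
force: [1.8, 3.3, 3.4]
opening: 0.0171
finger_force: 1.8
0.016762907882198804 [ 0.56002074 -0.04816103  0.11301809] [ 1.79891698e+02 -4.86177733e-02  1.08827559e+02]
200  78 130 135 152 155 166 165 173 174 156 123 117 113 103  90 148 168 166 164 171 185 185 183 179 135 131 133 155 152 151
205  84 126 128 121 105 105 106 161 171 133 123 119 114 104  83  97 162 142 149 121 134 136 138 145 129 133 135 151 147 145
210  91 129 128 122 106 106 100 102 109 126 121 118 114  99  82  77 112 103 108 117 134 134 135 134 122 132 139 154 155 152
215 106 128 129 121 105 106  99 101 117 130 127 129 131 111  83  75  72  54  57 125 134 135 136 134 128 134 135 149 151 156
220  99 129 130 120 107 106  97 103 143 166 168 166 165 152 120  81  76  79  62  81 134 136
[... 944 characters left out ...]
  96  93 101 118 123 102 103 102  96  78  63  29  34  67  77  31  34  36  37  40
265  29  30  28  26  29  28  53  41  31  39  97  97  90 112 122 126 113 101 102  84  68  27  35  40  35  30  31  30  34  42
270  24  25  26  25  27  27  28  39  33  81 165 159 151  99 119 126 130 132 103  95  75  27  33  30  30  29  29  30  29  28
275  24  27  25  26  25  25  28  38  32 106 169 170 169 116 109 122 127 134 132 101  84  31  31  28  29  30  29  29  29  29
280  22  25  24  22  24  25  29  39  31 134 170 169 170 163  97 118 125 131 137 128  99  45  33  29  24  29  29  29  29  28
285  22  23  24  26  23  25  31  38  36 155 170 169 171 169 121 107 122 130 136 136 124  58  31  27  25  25  27  24  28  30
```

```bash
python3 -m inch '[[[0,0,0],[0,0,0],0.25],[[0,0,0],[0,0,0],0.3],[[0,0,0],[0,0,0],0.35],[[0,0,0],[0,0,0],0.4],[[0,0,0],[0,0,0],0.4]]'; python3 -m inch '[[[0,0,-0.02],[0,0,0],0.4],[[0,0,-0.05],[0,0,0],0.4],[[0,0,-0.075],[0,0,-0.12],0.4],[[0,0,-0.075],[0,0,-0.24],0.4],[[0,0,-0.075],[0,0,-0.29],0.4],[[0,0,-0.075],[0,0,-0.29],0.4],[[0,0,-0.075],[0,0,-0.29],0.4]]'; python3 - <<'E'
from plant import eyes,robot
from h import *
import pickle,cv2
w=eyes.snapshot("wrist");d={"wrist":w,"top":eyes.snapshot("top")};pickle.dump(d,open("s13.pkl","wb"))
delta(robot.state(),[.5605,-.047,.19],125.5)
for n in("s10","s13"):
    w=pickle.load(open(n+".pkl","rb"))["wrist"]
    g=cv2.GaussianBlur(cv2.cvtColor(w["color"],cv2.COLOR_BGR2GRAY),(3,3),0)
    def unp(u,v,z):
        r=w["R"].T@np.linalg.solve(w["camera_matrix"],[u,v,1]);c=-w["R"].T@w["t"];return (c+r*(z-c[2])/r[2])[:2]
    sg=cv2.Sobel(g.astype(np.float32),cv2.CV_32F,1,0)
    for nm,lo,hi,sgn in(("L",244,258,1),("R",258,272,-1)):
        P=[]
        for y in range(188,229,2):
            row=sgn*sg[y,lo:hi];P.append((lo+int(row.argmax()),y))
        P=np.float32(P);vx,vy,x,y=cv2.fitLine(P,cv2.DIST_HUBER,0,.01,.01).ravel()
        A=unp(x,y,.129);B=unp(x+20*vx/vy,y+20,.129);D=B-A;al=np.degrees(np.arctan2(D[1],D[0]))
        print(n,nm,P[::4,0],"wing dir",al,"th",[round(float(np.radians((15.4-al+o)%360)),3) for o in(0,180)])
    mk=(w["color"].max(2)<45).astype(np.uint8);N,L,S,C=cv2.connectedComponentsWithStats(mk)
    for i in range(1,N):
        if 300<S[i,4]<2500:
            r=cv2.boxPoints(cv2.minAreaRect(np.argwhere(L==i)[:,::-1].astype(np.float32)))
            q=np.array([unp(*v,.125) for v in r]);e=[q[1]-q[0],q[2]-q[1]];e=max(e,key=np.linalg.norm)
            print("  dark",S[i,4],q.mean(0).round(4),"len",np.linalg.norm(e).round(4),"dir",np.degrees(np.arctan2(e[1],e[0])).round(1))
E
```

```text
time: 23.9
tcp_pos: [0.5583, -0.0501, 0.1126]
ee_rot: [-179.9, -0.0, 108.7]
force: [-0.4, -0.9, 1.3]
opening: 0.0339
finger_force: 0.0
time: 24.48
tcp_pos: [0.5586, -0.0498, 0.1878]
ee_rot: [-180.0, -0.0, 125.3]
force: [-0.3, 0.8, -1.2]
opening: 0.034
finger_force: 0.0
shift [ 0.0011  0.003  -0.0025] rot [-0.0012 -0.0007 -0.003 ] J [ -8.  32.  17. 101. -12.  49.  50.] F [-0.5  0.6  0.5] M [-0.03 -0.01 -0.04] t 24.5833 op 0.0344 [ 0.5587 -0.0496  0.1875] [-1.7993e+02 -4.0000e-02  1.2533e+02]
s10 L [252. 248. 252. 254. 254. 254.] wing dir -51.15257546616797 th [1.162, 4.303]
s10 R [264. 263. 263. 264. 264. 264.] wing dir -51.854696429950764 th [1.174, 4.315]
  dark 972 [ 0.4883 -0.0611] len 0.0313 dir 14.5
s13 L [257. 257. 257. 257. 257. 254.] wing dir -54.833954252924954 th [1.226, 4.367]
s13 R [269. 268. 268. 270. 269. 269.] wing dir -53.61389604231996 th [1.205, 4.346]
  dark 973 [ 0.4881 -0.0614] len 0.0309 dir 13.7
```

The key settles at about 1.2 after springing back from 1.5. A sudden release may overshoot, so this time I'll wind it to about 1.32 and open very slowly, with no side load.

```bash
python3 -m inch '[[[0,0.002,0.03],[0,0,0],0.4],[[0,0.002,0.06],[0,0,0],0.4],[[0,0.002,0.075],[0,0,0],0.4],[[0,0.002,0.075],[0,0,0],0.3],[[0,0.002,0.075],[0,0,0],0.2],[[0,0.002,0.075],[0,0,0],0.1],[[0,0.002,0.075],[0,0,0],0],[[0,0.002,0.075],[0,0,0],0]]' 50;python3 -m inch '[[[0,0,0],[0,0,0.06],0],[[0,0,0],[0,0,0.11],0],[[0,0,0],[0,0,0.11],0],[[0,0,0],[0,0,0.11],0]]' 50; python3 m.py
```

```text
time: 25.25
tcp_pos: [0.5614, -0.0485, 0.1138]
ee_rot: [179.9, 0.1, 125.4]
force: [0.6, -0.2, -3.2]
opening: 0.0092
finger_force: 50.2
time: 25.58
tcp_pos: [0.5611, -0.0487, 0.1137]
ee_rot: [180.0, 0.1, 119.2]
force: [1.3, -0.2, -1.2]
opening: 0.0089
finger_force: 50.5
[-0.274  0.054  0.163] [0.034 0.023 0.022] [ 0.2 -1.4 -0.3] [ 5.611000e-01 -4.860000e-02  1.136000e-01  1.191499e+02] -0.16392490826547146
```

```bash
python3 -m inch '[[[0,0,0],[0,0,0],0],[[0,0,0],[0,0,0],0],[[0,0,0],[0,0,0],0.1],[[0,0,0],[0,0,0],0.11],[[0,0,0],[0,0,0],0.12],[[0,0,0],[0,0,0],0.13],[[0,0,0],[0,0,0],0.14],[[0,0,0],[0,0,0],0.16]]' 20; python3 -m inch '[[[0,0,0],[0,0,0],0.2],[[0,0,0],[0,0,0],0.3],[[0,0,0],[0,0,0],0.4],[[0,0,0],[0,0,0],0.4],[[0,0,0],[0,0,0],0.4]]';python3 -m inch '[[[0,0,-0.02],[0,0,0],0.4],[[0,0,-0.05],[0,0,0],0.4],[[0,0,-0.075],[0,0,0],0.4],[[0,0,-0.075],[0,0,0],0.4],[[0,0,-0.075],[0,0,0],0.4],[[0,0,-0.075],[0,0,0],0.4]]'; python3 - <<'E'
from plant import eyes,robot
from h import *
import pickle,cv2
w=eyes.snapshot("wrist");d={"wrist":w,"top":eyes.snapshot("top")};pickle.dump(d,open("s14.pkl","wb"))
delta(robot.state(),[.5605,-.047,.19],119.1)
g=cv2.cvtColor(w["color"],cv2.COLOR_BGR2GRAY)
for y in range(184,234,4): print(y,' '.join(f"{v:3d}" for v in g[y,230:290:2]))
a=np.radians(-74.6);k=np.array(place([.5035,-.062,a],(0,.06,.129)))
for th in(1.1,1.2,1.3,1.4):
    u=np.array([-np.sin(a-th),np.cos(a-th),0])*.022;D=proj(w,k+u)-proj(w,k-u);print(th,D[0]/D[1])
E
```

```text
time: 26.55
tcp_pos: [0.5605, -0.0476, 0.1127]
ee_rot: [-180.0, -0.1, 119.1]
force: [0.7, 0.3, -0.2]
opening: 0.0137
finger_force: 0.2
time: 26.97
tcp_pos: [0.5606, -0.0482, 0.1129]
ee_rot: [-180.0, -0.0, 119.1]
force: [-0.3, -0.9, -0.1]
opening: 0.0344
finger_force: 0.0
time: 27.47
tcp_pos: [0.5602, -0.048, 0.1874]
ee_rot: [-179.9, -0.1, 119.1]
force: [-0.1, -0.8, 0.2]
opening: 0.0341
finger_force: 0.0
shift [ 0.0005  0.0011 -0.0033] rot [-0.0025 -0.0018  0.0002] J [-10.  32.  19. 101. -13.  50.  45.] F [-0.9 -0.6 -0.8] M [0.03 0.02 0.02] t 27.5667 op 0.034 [ 0.5598 -0.048   0.1867] [-1.7986e+02 -1.0000e-01  1.1911e+02]
184 129 127 112 104 105 103 100 132 145 162 149 173 183 183 181 177 151 103  67  83 127 131 132 132 131 125 130 133 148 150
188 106 108 110 107 107 103 110 125 119 136 149 166 182 183 182 179 159 118  83  71 118 132 133 135 124 127 131 143 146 144
192 102 102 105 107 107  98 122 126 126 120 108 148 178 183 181 180 167 133 104  93 125 133 133 128 121 131 136 150 150 151
196 102 102 104 109 102 107 124 127 129 129 126 130 173 183 182 181 175 145 106 126 132 131 133 127
[... 534 characters left out ...]
05 103 100  98  97  98  99 101 101 100  93  95 116 124 128 134 127 107  99 106 108 111 121 124 121 119 126 146
220 105 106 104 101 100  99  97  98 100 102 100  99  96  88 110 122 126 133 130 115  98 108 110 117 119 121 120 121 118 127
224 107 105 103 100  99  97  98 100 100 100 100  97  94  86 102 120 127 131 133 121 100 110 111 122 121 119 120 120 120 121
228 113 106 101  99  98  97  98 100 100 101  99  95  93  89  94 114 126 131 135 126 106 109 118 119 120 120 118 119 115 119
232 166 166 165 162 156 148 142 124 110 106  99  94  91  92  95 107 116 118 117 115 109 116 120 116 117 119 119 121 121 121
1.1 0.2463257514946217
1.2 0.136543457276594
1.3 0.02962705457265451
1.4 -0.07662490927415384
```

The spring-back again ends at about 1.2, so that is where the worm's friction holds it, with the band gripping the stub (contact is at about 1.1). I'll back away and check that the band is still home.

```bash
python3 -m inch '[[[0,0,-0.03],[0,0,0],0.4],[[0,0,-0.06],[0,0,0],0.4],[[0.03,0,-0.08],[0,0,-0.1],0.4],[[0.06,0,-0.08],[0,0,-0.2],0.4],[[0.06,0,-0.08],[0,0,-0.3],0.4],[[0.06,0,-0.08],[0,0,-0.4],0.4],[[0.06,0,-0.08],[0,0,-0.4],0.4],[[0.06,0,-0.08],[0,0,-0.4],0.4]]'; python3 - <<'E'
from plant import eyes,robot
from h import *
import pickle,cv2
d={n:eyes.snapshot(n) for n in("wrist","top","scene")};pickle.dump(d,open("s15.pkl","wb"))
delta(robot.state(),[.5,.05,.27],145)
q=[.5035,-.062,np.radians(105.4)]
for n,y in(("s7",-8),("s15",-8),("s7",-14),("s15",-14)):
    w=pickle.load(open(n+".pkl","rb"))["wrist"]["color"];W=pickle.load(open(n+".pkl","rb"))["wrist"]
    g=cv2.cvtColor(w,cv2.COLOR_BGR2GRAY).astype(np.float32)
    xs=np.arange(-36,40,2);uv=np.float32([proj(W,place(q,(x/1000,y/1000,.085))) for x in xs])
    print(n,y,uv[0],uv[-1]);print(list(zip(xs.tolist(),cv2.remap(g,uv[None,:,0],uv[None,:,1],cv2.INTER_LINEAR)[0].astype(int).tolist())))
w=d["wrist"]
for nm in("top","scene"):
    a=pickle.load(open("s0.pkl","rb"))[nm]["color"];b=d[nm]["color"]
    df=cv2.absdiff(a,b).max(2);N,L,S,C=cv2.connectedComponentsWithStats((df>40).astype(np.uint8))
    print(nm,[(S[i].tolist()) for i in range(1,N) if S[i,4]>40])
E
```

```text
time: 28.23
tcp_pos: [0.5312, 0.0039, 0.2671]
ee_rot: [-179.9, -0.1, 141.9]
force: [0.1, 0.4, 0.7]
opening: 0.0344
finger_force: 0.0
shift [ 0.0534  0.017  -0.0026] rot [-0.001  -0.0007 -0.0544] J [-13.  24.  15.  99.  -7.  58.  56.] F [-1.1  0.2 -0. ] M [-0.07 -0.02  0.03] t 28.3833 op 0.034 [0.5315 0.0037 0.2674] [-1.7994e+02 -4.0000e-02  1.4189e+02]
s7 -8 [206.86414 136.16312] [301.91608  126.414536]
[(-36, 64), (-34, 67), (-32, 67), (-30, 67), (-28, 66), (-26, 67), (-24, 67), (-22, 66), (-20, 70), (-18, 71), (-16, 71), (-14, 73), (-12, 85), (-10, 122), (-8, 123), (-6, 122), (-4, 120), (-2, 119), (0, 155), (2, 168), (4, 172), (6, 173), (8, 174), (10, 176), (12, 177), (14, 116), (16, 100), (18, 124), (20, 115), (22, 150), (24, 187), (26, 191), (28, 189), (30, 184), (32, 128), (34, 146), (36, 165), (38, 165)]
s15 -8 [187.6531  215.55128] [223.77295 165.18744]
[(-36, 54), (-34, 58), (-32, 64), (-30, 66), (-28, 66), (-26, 66), (-24, 66), (-22, 67), (-20, 69), (-18, 72), (-16, 73), (-14, 86), (-12, 105), (-10, 109), (-8, 114), (-6, 114), (-4, 113), (-2, 115), (0, 114), (2, 115), (4, 11
[... 1016 characters left out ...]
22, 136), (24, 143), (26, 147), (28, 152), (30, 154), (32, 150), (34, 146), (36, 136), (38, 146)]
top [[340, 57, 35, 3, 72], [214, 97, 216, 287, 22660], [137, 128, 62, 37, 897], [121, 154, 40, 35, 836], [195, 154, 45, 95, 1136], [109, 202, 42, 56, 1130], [35, 296, 16, 8, 68], [0, 361, 54, 23, 632]]
scene [[155, 0, 58, 15, 676], [242, 0, 11, 18, 112], [449, 0, 26, 9, 197], [450, 9, 19, 11, 135], [415, 16, 59, 58, 1010], [152, 21, 42, 8, 219], [148, 30, 146, 292, 10473], [214, 118, 13, 26, 84], [160, 154, 31, 29, 472], [268, 174, 44, 86, 1055], [364, 179, 39, 31, 530], [158, 193, 33, 29, 220], [354, 223, 44, 30, 374], [157, 226, 27, 23, 339], [77, 256, 71, 116, 2922], [324, 258, 63, 42, 1035]]
```

The profile goes straight from the dark shoulder (x = -12 mm) to the metal band, with no white gap. The band is home and the arm is clear, so I'm handing the job in.

```bash
python3 -c "
from plant import robot
print(robot.sign_off())"
```

```text
the job is handed in; nothing more can be done
None
```

The clamp is standing on the drip board with its band home against the shoulder and the arm clear of it, and I've handed the job in; the key was wound as far as about 1.7 rad but springs back to about 1.2 each time I let go, past first contact (1.1) but short of your 1.3 snug mark.

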